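# Load the piston shaker, hang its guard and reset the stop

### The job

Get the bench parts shaker ready to run. First press the red mushroom stop all the way down and let it spring back, before anything goes into the machine; then stand every piston upright on the floor of the blue shaker bay, lift the red-framed guard leaf out of its wooden rack, lower both its knuckles fully onto the two pintle pins and swing it shut across the front of the bay. Only then turn the stop's red head clockwise as far as it goes, so that its white line meets the green mark; do not disturb the oil bottle, the wrench or the green tin, and do not tip the leaf over.

Things in the scene. Friction and masses are not known exactly. Their poses are not given: they have to be found in the camera images.
- bay: fixed low blue tray machine, yaw varies. Origin: centre of its underside, z up; open front faces its -x. Inner floor 12 mm above the bench, inside x -80..75, y -105..105 mm; open top; left (+y), right and back walls 10 mm thick, tops 70 mm above the bench, front ends at x = -94. Front lip (x = -84) 30 mm tall. Hinge post 105 mm tall at the front left corner; low motor box behind the back wall
- bay_floor (a point): centre of the bay's inner floor, axes as the bay's
- pin_lo (a point): foot of the lower pintle pin, on its axis, 24 mm above the bench, at x -100, y 137 mm in the bay's frame. Brass, points straight up, 8.6 mm diameter, 20 mm long, top 7 mm tapered to 3 mm. It stands on a lug 8 mm thick, 8 mm radius, joined to the post on its +x side; the knuckle comes to rest on the lug's top
- pin_up (a point): foot of the upper pintle pin, just the same, 74 mm straight above pin_lo. The lower knuckle cannot pass the upper lug from above: bring the leaf in level from the front (along the bay's +x) with the knuckles 25 to 40 mm higher than seated, then lower it. The hinge post's front face is 16 mm behind the pin axis
- jamb (a point): point at the front of the right-hand side of the bay where leaf_edge comes to lie when the leaf is fully shut. Shut, the leaf's axes agree with the bay's. Once hung the leaf keeps the angle it is left at, sags up to 2 degrees and can be pushed shut against the front ends of the bay's walls with a few N
- leaf_handle (a point): centre of the guard leaf's black handle: 14 mm thick (x), 70 long (y), 42 tall (z), on the middle of the top edge, about over the centre of mass, 116 mm above the lower edge. Leaf: clear panel, red frame, 10 mm thick (x), 250 wide (y), 95 high, 0.3 kg, z up, knuckles at its +y end. It first stands upright in the rack's slot, lower edge 12 mm above the bench
- knuckle_lo (a point): bottom end of the bore of the lower knuckle, on its axis; 12 mm beyond the +y end of the leaf's panel, 4 mm above its lower edge, 135 mm from the handle's centre. A steel ring 21 mm outside and 11 mm inside diameter, 16 mm tall. Seated, it coincides with pin_lo
- knuckle_up (a point): the same point of the upper knuckle, 74 mm above knuckle_lo. Seated, it coincides with pin_up
- leaf_edge (a point): middle of the leaf's free (-y) end, half-way up the panel, on its mid plane, 262 mm from the knuckle axis
- stop_head (a point): centre of the red mushroom head of the stop, a disc 44 mm in diameter and 20 mm tall on a thin stem, on the yellow stop box (100 x 100 mm, top 60 mm above the bench). Unpressed, the head's underside is 20 mm and its top 40 mm above the box's top; the fingers can reach a little below the head
- stop_press (a joint): how far the stop's head is pressed down, m: 0 up, 0.008 fully down. A spring takes it back up; from 2.5 N at the start to 7.5 N fully down
- stop_turn (a joint): how far the stop's head is turned clockwise seen from above, rad: 0 at the start (white line on its top at the black mark), 1.25 at its end stop (white line at the green mark). Light friction, stays where it is left
- piston0_c (a point): aluminium engine piston, a cylinder 50 mm in diameter and 56 mm tall, three dark grooves near its top, 0.2 kg. The point is its centre, half-way up (28 mm above its foot); z points up. None if absent (two to four are there); at first it stands on the grey mat
- piston1_c (a point): aluminium engine piston, a cylinder 50 mm in diameter and 56 mm tall, three dark grooves near its top, 0.2 kg. The point is its centre, half-way up (28 mm above its foot); z points up. None if absent (two to four are there); at first it stands on the grey mat
- piston2_c (a point): aluminium engine piston, a cylinder 50 mm in diameter and 56 mm tall, three dark grooves near its top, 0.2 kg. The point is its centre, half-way up (28 mm above its foot); z points up. None if absent (two to four are there); at first it stands on the grey mat
- piston3_c (a point): aluminium engine piston, a cylinder 50 mm in diameter and 56 mm tall, three dark grooves near its top, 0.2 kg. The point is its centre, half-way up (28 mm above its foot); z points up. None if absent (two to four are there); at first it stands on the grey mat
- rack: fixed wooden rack in which the leaf stands at first; origin under its centre, base 90 x 200 mm (its y is the leaf's y); slot 14 mm wide between cheeks whose tops are 57 mm above the bench: lift the leaf at least 60 mm straight up
- mat: thin grey mat, 160 x 200 mm, 4 mm thick, fixed to the bench; the pistons stand on it at first, 70 mm or more apart between centres
- oil: bystander: blue oil bottle, 64 mm in diameter, 150 mm tall; origin at the centre of its underside
- wrench: bystander: steel wrench lying flat near the robot, about 180 mm long
- tin: bystander: green tin, 80 mm in diameter, 90 mm tall; origin at the centre of its underside

How it is judged (in metres and radians):
On the way, in this order (a step that is already met when the one before it is completed fails the run):
1. the stop is pressed fully down while the bay is still empty and the leaf off (value of joint stop_press above 0.0065 m and value of joint stop_turn below 0.3 rad and horizontal distance between each of piston0_c, piston1_c, piston2_c, piston3_c and bay_floor above 0.125 m and distance between knuckle_lo and pin_lo above 0.05 m), for 0.1 s.
2. every piston stands in the bay and the leaf is seated on both pins and shut, the stop not yet turned (x of piston0_c in the frame of bay between -0.075 and 0.075 m and y of piston0_c in the frame of bay between -0.1 and 0.1 m and z of each of piston0_c, piston1_c, piston2_c, piston3_c in the frame of bay below 0.055 m and angle between each of piston0_c, piston1_c, piston2_c, piston3_c's own z axis and vertical below 0.2 rad and x of piston1_c in the frame of bay between -0.075 and 0.075 m and y of piston1_c in the frame of bay between -0.1 and 0.1 m and x of piston2_c in the frame of bay between -0.075 and 0.075 m and y of piston2_c in the frame of bay between -0.1 and 0.1 m and x of piston3_c in the frame of bay between -0.075 and 0.075 m and y of piston3_c in the frame of bay between -0.1 and 0.1 m and distance between knuckle_lo and pin_lo below 0.006 m and distance between knuckle_up and pin_up below 0.006 m and horizontal distance between leaf_edge and jamb below 0.025 m and value of joint stop_turn below 0.5 rad), for 0.2 s.
3. the stop's head is turned clockwise to its end (value of joint stop_turn above 1.1 rad and distance between knuckle_lo and pin_lo below 0.006 m and distance between knuckle_up and pin_up below 0.006 m and horizontal distance between leaf_edge and jamb below 0.025 m), for 0.2 s.
At the end, for the whole second after the job is handed in: Every piston present stands upright (within 0.2 rad) on the floor inside the bay; both knuckles are seated within 6 mm of the feet of their pins; the leaf's free edge is within 25 mm of the jamb; the stop's head is up (within 2 mm) and turned clockwise past 1.1 rad (all of step 3 and x of piston0_c in the frame of bay between -0.075 and 0.075 m and y of piston0_c in the frame of bay between -0.1 and 0.1 m and z of each of piston0_c, piston1_c, piston2_c, piston3_c in the frame of bay below 0.055 m and angle between each of piston0_c, piston1_c, piston2_c, piston3_c's own z axis and vertical below 0.2 rad and x of piston1_c in the frame of bay between -0.075 and 0.075 m and y of piston1_c in the frame of bay between -0.1 and 0.1 m and x of piston2_c in the frame of bay between -0.075 and 0.075 m and y of piston2_c in the frame of bay between -0.1 and 0.1 m and x of piston3_c in the frame of bay between -0.075 and 0.075 m and y of piston3_c in the frame of bay between -0.1 and 0.1 m and value of joint stop_press below 0.002 m); the robot touches nothing.
It fails at once if a bystander is moved by more than 30 mm (distance of any of oil, wrench, tin from where it was at the start of the episode above 0.03 m).
It fails at once if the leaf is tipped over (angle between leaf_handle's own z axis and vertical above 0.6 rad).
Of piston0, piston1, piston2, piston3 only 2 to 4 are there at a start; the rules pass over those that are not, and their reading is None.
At some moment in a run one of piston0, piston1, piston2, piston3 may be knocked a few centimetres aside while the robot is not near it.
It also fails if it takes over 210 s, if anything falls off the work surface, if the arm or the gripper's body presses on something with over 40 N, if the wrist force passes 120 N, or if a joint passes its speed limit or range.

### The arm

A 6-joint arm with a two-finger parallel gripper is mounted at the origin on the work surface. World frame = base frame: x ahead of the robot, y to its left, z up, the work surface at z = 0. Lengths are in mm, angles in rad, forces in N, time in s.
With the tool pointing down it reaches from about 400 to 925 mm from the base axis. Payload 12.5 kg.
Tool frame: the origin (TCP) lies midway between the tips of the shut fingers; the grasp point (between the pads) lies 19 mm behind it; z points along the fingers, y is the direction in which the jaws open and shut (so a half turn about z gives the same grasp; the last joint's range is limited). The gripper opens to 95 mm and grips with 3 to 60 N. Pads are 20 mm wide; open, the fingers measure 119 mm over their backs; the gripper's body (75 mm by 180 mm) begins 59 mm behind the grasp point.
Start: joints at [-1.28, 0.491, 1.559, -0, 1.092, -0.106], TCP at [241.567, -576.448, 214.661] pointing down, gripper open.
Joint ranges: [-3.1, 3.1], [-0.84, 2.19], [0.05, 2.79], [-1.13, 4.28], [0.06, 2.93], [-2.69, 2.69]. Speed limits (rad/s): [2.22, 2.22, 2.79, 3.14, 3.14, 3.14].

### API

Orientations are given as [roll, pitch, yaw] about the fixed x, y, z axes, in that order (R = Rz(yaw) Ry(pitch) Rx(roll)).
In Python, from cell import * gives the robot as it stands. The module is installed in compiled form; this text tells all that it offers.
- The arm moves only by the tool carry_out, never from a script. Its argument "moves" is a list of rows, each an object of numbers: "dx", "dy", "dz": the shift along the tool's x, y, z in m; "twist": the turn about the tool's z in degrees. A call has 1 to 5 rows; each row is the pose to reach, as a shift and turn from the pose commanded when the call began, along the tool's axes at that moment; what a row does not reach only later rows make up. A row lasts 1/10 s, in which the tool goes at most 50 mm and 8.59 degrees, less where a joint would pass 70% of its speed; a pose out of reach is approached as far as the arm can. A call with a gripper value outside its range is refused whole. "grip" is the finger opening in m, from 0 to 0.0951, set as the call begins (left out, the last holds). The fingers move at their own pace and stop on an object; the grip force is fixed at half the most. Time passes only in rows, so rows that repeat a pose let the fingers close. It gives the time, the measured TCP pose, the force and the opening at its end, in the units of the state.
- state(): the state, without advancing time (a new reading comes with each control period).
- read_camera(name): name is "scene" or "top" or "wrist"; returns (picture, depth): 420x560x3 uint8, red, green, blue; 420x560 float32, mm along the optical axis (not along the pixel's ray), 0 where there is no reading.
- camera_info(name): a dict with "mtx" (3x3 intrinsics, pixels), "R" (3x3) and "t" (3): a world point X has camera coordinates R X + t. Camera axes: x right, y down, z forward; pixel columns grow to the right and rows downward; lengths in mm; the calibration is good to about 2 mm. The wrist camera is an equidistant fisheye: a pixel r from the principal point sees the ray r / f radians off the axis. A picture is of the moment at which its call begins: read the wrist's pose just before it. camera_info takes no time and is no camera call; for the wrist camera it gives the pose at the moment of the call.
- job_done(): hands the job in, once; it reports no verdict.
The state is a dict: "t": time; "joints": joint angles; "qvel": joint speeds; "tau": joint torques, N m; "eef_pos": TCP position; "tcp_rot": TCP orientation; "ft_force": force on the tool from outside, world axes, zero at the start; "moment": the same for the moment, N m; "opening": opening from 0.0 (shut) to 1.0 (fully open).
Only numpy, scipy, OpenCV 4.12 (cv2) and the standard library are available. Lean on these libraries where they do the work, as an engineer would, in place of code of your own. Each camera call takes 0.05 s, during which the arm holds its last target. There are 200 camera calls.

## Working session

There is one attempt and no reset: what is moved stays moved. The work goes in short steps, Python scripts to look and compute and a tool call to move; the robot and the scene stay as the last step left them, time stands still between calls to the robot, and variables do not carry over. Pictures are saved under pics/ and viewed, about 12 in all and at most 16, crops included, and the job is handed in when it is done.

Besides the shell and the picture viewer there is one more tool, called as name(argument=value, ...) on one line, values as JSON. carry_out: Moves the arm, as the interface text tells. Its arguments: {"type":"object","properties":{"moves":{"type":"array","items":{"type":"object","properties":{"dx":{"type":"number"},"dy":{"type":"number"},"dz":{"type":"number"},"twist":{"type":"number"}}}},"grip":{"type":"number"}},"required":["moves"]}

```bash
ls; mkdir -p pics
python3 - <<'E'
from cell import *
import cv2,numpy as np
s=state();print(s)
for n in("scene","top"):
    p,d=read_camera(n);cv2.imwrite(f"pics/{n}0.png",cv2.cvtColor(p,cv2.COLOR_RGB2BGR));np.save(f"pics/{n}0.npy",d)
for n in("scene","top","wrist"):
    print(n,camera_info(n))
E
```

```text
pics
{'t': 0.0, 'joints': array([-1.27956278e+00,  4.91574694e-01,  1.55948160e+00,  1.21048213e-05,
        1.09165379e+00, -1.05621039e-01]), 'qvel': array([-0.00075643, -0.00133821, -0.00088721,  0.00012117,  0.00022055,
       -0.00042349]), 'tau': array([ 1.19022850e-03, -6.12643147e+01, -2.58180231e+01,  6.93530194e-02,
        4.82251926e-02, -1.10768869e-04]), 'eef_pos': array([ 241.51479096, -576.18309456,  214.04126313]), 'tcp_rot': array([-3.14048258e+00, -1.28480456e-04,  3.96848926e-01]), 'ft_force': array([0.04541142, 0.51631784, 0.70934295]), 'moment': array([-0.0207375 , -0.01097546, -0.0468426 ]), 'opening': 0.9990997434524308}
scene {'mtx': array([[448.63288209,   0.        , 276.19248441],
       [  0.        , 448.63288209, 211.79756636],
       [  0.        ,   0.        ,   1.        ]]), 'R': array([[-0.34632981,  0.93811193, -0.00129156],
       [ 0.75929373,  0.27950508, -0.58766483],
       [-0.55093439, -0.20450652, -0.80910344]]), 't': array([ 136.68162439, -369.6280939 , 1565.64579069])}
top {'mtx': array([[515.53607612,   0.        , 288.99816676],
       [  0.        , 515.53607612, 214.73639446],
       [  0.        ,   0.        ,   1.        ]]), 'R': array([[ 0.01100661, -0.99980709,  0.01626765],
       [-0.98799085, -0.01338112, -0.15393187],
       [ 0.15411985, -0.01437802, -0.98794754]]), 't': array([  46.18881654,  555.63690561, 1673.46622171])}
wrist {'mtx': array([[325.1922621 ,   0.        , 276.61283269],
       [  0.        , 325.1922621 , 210.53687857],
       [  0.        ,   0.        ,   1.        ]]), 'R': array([[ 0.38724765, -0.92197351, -0.00202723],
       [-0.89320362, -0.37570692,  0.24704575],
       [-0.22853128, -0.09385716, -0.9690017 ]]), 't': array([-623.51163211,  -28.97782185,  390.29307923])}
```

View pics/top0.png

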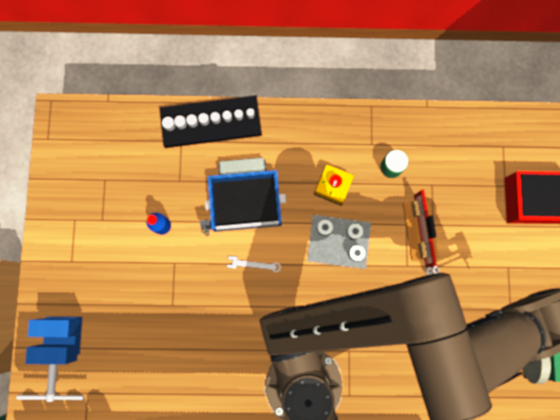

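View pics/scene0.png

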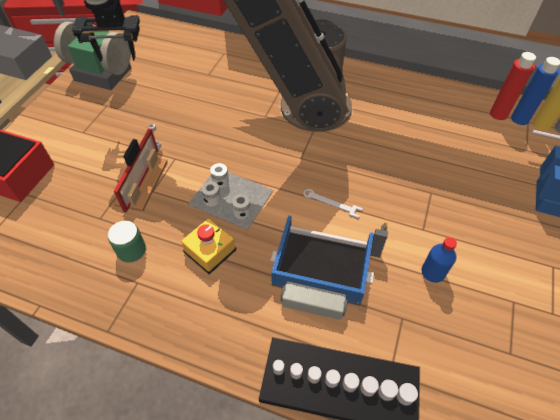

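```bash
cat > h.py <<'E'
import cv2,numpy as np
from cell import *
def shot(n,tag=None):
    c=camera_info(n);p,d=read_camera(n)
    if tag: cv2.imwrite(f"pics/{tag}.png",cv2.cvtColor(p,cv2.COLOR_RGB2BGR))
    return p,d,c
def rays(c,uv,fish=False):
    uv=np.atleast_2d(np.float64(uv));K=c["mtx"]
    xy=(uv-K[:2,2])/K[0,0]
    if fish:
        r=np.linalg.norm(xy,axis=1,keepdims=True)+1e-9
        v=np.hstack([xy/r*np.sin(r),np.cos(r)])
    else: v=np.hstack([xy,np.ones((len(xy),1))])
    return -c["R"].T@c["t"], v@c["R"]
def onplane(c,uv,z,fish=False):
    o,v=rays(c,uv,fish);return o+v*((z-o[2])/v[:,2])[:,None]
def cloud(c,d,fish=False):
    vv,uu=np.mgrid[:d.shape[0],:d.shape[1]]
    o,v=rays(c,np.c_[uu.ravel(),vv.ravel()],fish)
    cz=(v@c["R"][2]);P=o+v*(d.ravel()/cz)[:,None];P[d.ravel()==0]=np.nan
    return P.reshape(*d.shape,3)
def hsv(p): return cv2.cvtColor(p,cv2.COLOR_RGB2HSV)
def red(p): h=hsv(p);return ((h[...,0]<8)|(h[...,0]>172))&(h[...,1]>150)&(h[...,2]>70)
def blue(p): h=hsv(p);return (h[...,0]>100)&(h[...,0]<125)&(h[...,1]>150)&(h[...,2]>70)
def comps(m,a=10):
    n,l,s,c=cv2.connectedComponentsWithStats(m.astype(np.uint8),connectivity=8)
    return [(l==i,s[i],c[i]) for i in range(1,n) if s[i][4]>=a]
E
python3 - <<'E'
from h import *
np.set_printoptions(precision=1,suppress=True)
for n in("top","scene"):
    p=cv2.cvtColor(cv2.imread(f"pics/{n}0.png"),cv2.COLOR_BGR2RGB);d=np.load(f"pics/{n}0.npy");c=camera_info(n);P=cloud(c,d)
    if n=="top":
        roi=np.zeros(d.shape,bool);roi[90:300,130:480]=1
    else:
        roi=np.zeros(d.shape,bool);roi[110:330,80:460]=1
    for nm,m in(("red",red(p)),("blue",blue(p))):
        for k,s,ce in comps(m&roi,15):
            q=P[k];print(n,nm,s,ce,"med",np.nanmedian(q,0),"zpct",np.nanpercentile(q[:,2],[5,50,95]))
            if s[4]>60: print("  rect",cv2.minAreaRect(q[:,:2][~np.isnan(q[:,0])].astype(np.float32)))
    # things high
    for lo,hi in((45,75),(80,115),(115,160)):
        k0=(P[...,2]>lo)&(P[...,2]<hi)&roi
        for k,s,ce in comps(k0,20): print(n,lo,s[4],ce,np.nanmedian(P[k],0), "mid",(np.nanmin(P[k],0)+np.nanmax(P[k],0))/2)
E
```

```text
top red [330 175  11  12  82] [335.2 179.9] med [663.5 -97.1 100.6] zpct [ 95.6 100.6 107.2]
  rect ((661.0584716796875, -94.75212860107422), (33.51036834716797, 35.92487716674805), 64.71841430664062)
top red [415 190  14  28 123] [423.1 202.5] med [ 595.9 -380.6  105.7] zpct [ 24.4 105.7 115. ]
  rect ((588.0166015625, -397.5006408691406), (93.19794464111328, 46.70209503173828), 7.740716934204102)
top red [146 214  11  10  74] [151.2 219. ] med [519.2 482.3 148.9] zpct [136.1 148.9 156.2]
  rect ((524.1707763671875, 483.87225341796875), (37.59263229370117, 27.90195083618164), 2.8407821655273438)
top red [418 217   5  24  33] [419.9 228.6] med [ 515.1 -388.2   25.7] zpct [19.3 25.7 34.3]
top red [425 238  11  29 131] [431.2 253.3] med [ 424.5 -403.   105.6] zpct [ 22.4 105.6 113.7]
  rect ((436.9164123535156, -418.2501220703125), (93.80876922607422, 44.54289245605469), 8.334720611572266)
top blue [209 171  72  59 735] [240.4 187.2] med [673.2 227.3  64.9] zpct [14.8 64.9 75.8]
  rect ((601.5164184570312, 202.42037963867188), (177.4425048828125, 227.16282653808594), 5.923529624938965)
[... 3287 characters left out ...]
265.3   60.4] mid [ 738.6 -288.4   60. ]
scene 45 173 [435.5 267.7] [544.1 477.4  60. ] mid [530.9 483.6  60. ]
scene 80 590 [134.5 160.9] [ 521.3 -386.   100.9] mid [ 499.7 -392.9   97.5]
scene 80 600 [122.8 233. ] [ 734.9 -292.7   89.1] mid [ 734.1 -293.2   87.1]
scene 80 192 [381.4 232.9] [518.  328.4 101.6] mid [504.2 327.   96.9]
scene 80 240 [205.7 232.3] [664.1 -90.9  98.7] mid [661.9 -93.2  94. ]
scene 80 398 [441.5 257.3] [535.1 477.8  99.3] mid [522.2 484.5  97.6]
scene 115 217 [318.4 125.1] [243.5  74.8 148.3] mid [240.5  72.4 142.4]
scene 115 241 [131.4 151.2] [ 512.7 -386.   140. ] mid [ 507.9 -390.1  133.6]
scene 115 237 [448.1 245.9] [524.8 482.8 144.8] mid [519.4 483.9 135.1]
```

Run:
```python
import cv2
t=cv2.imread("pics/top0.png")[145:285,190:450];cv2.imwrite("pics/t0c.png",cv2.resize(t,None,fx=3,fy=3,interpolation=3))
```

```text
(no output)
```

View pics/t0c.png

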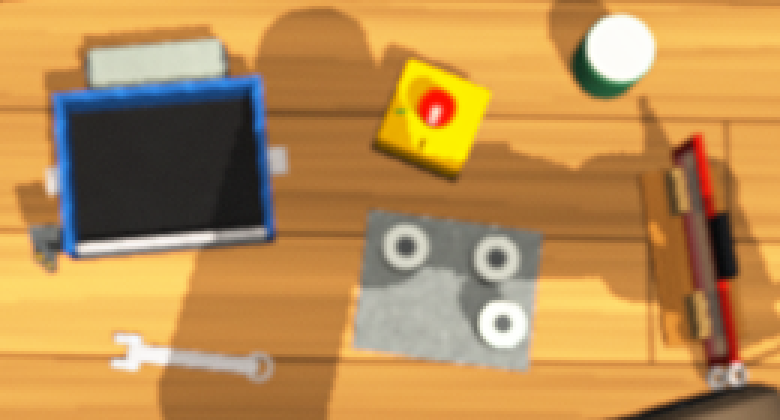

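carry_out(moves=[{"dx": 0.045, "dy": -0.022, "twist": 4.548}, {"dx": 0.09, "dy": -0.044, "twist": 9.096}, {"dx": 0.135, "dy": -0.066, "twist": 13.644}, {"dx": 0.18, "dy": -0.088, "twist": 18.192}, {"dx": 0.2247, "dy": -0.1102, "twist": 22.74}], grip=0.0)

```text
schema error: expected keys dx, dy, dz, twist
```

carry_out(moves=[{"dx": 0.0257, "dy": -0.0294}, {"dx": 0.0514, "dy": -0.0588}, {"dx": 0.0771, "dy": -0.0882}, {"dx": 0.1028, "dy": -0.1176}, {"dx": 0.1285, "dy": -0.147}])

```text
schema error: expected keys dx, dy, dz, twist
```

carry_out(moves=[{"dx": 0.0257, "dy": -0.0294}, {"dx": 0.0514, "dy": -0.0588}, {"dx": 0.0771, "dy": -0.0882}, {"dx": 0.1028, "dy": -0.1176}, {"dx": 0.1285, "dy": -0.147}])

```text
schema error: expected keys dx, dy, dz, twist
```

Run:
```python
from h import *
np.set_printoptions(precision=2,suppress=True)
s=state();print(s["t"],s["eef_pos"],s["tcp_rot"],s["joints"])
p,d,c=shot("wrist","w1");P=cloud(c,d,True)
print(-c["R"].T@c["t"])
for k,ss,ce in comps(red(p),50):
    print(ss,ce,onplane(c,ce,100,True),np.nanmedian(P[k],0))
```

```text
0.1 [ 241.51 -576.23  214.11] [-3.14 -0.    0.4 ] [-1.28  0.49  1.56 -0.    1.09 -0.11]
[ 304.76 -549.12  384.09]
[ 446    0  114  101 5476] [511.89  39.15] [[ 506.42 -733.4   100.  ]] [ 539.64 -760.7    52.21]
```

View pics/w1.png

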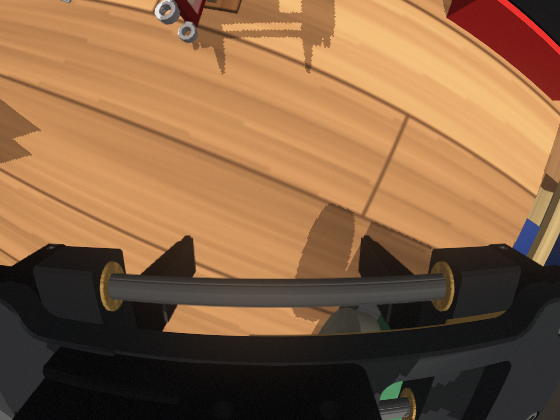

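carry_out(moves=[{"dx": 0.045, "dy": -0.022, "dz": 0, "twist": 4.548}, {"dx": 0.09, "dy": -0.044, "dz": 0, "twist": 9.096}, {"dx": 0.135, "dy": -0.066, "dz": 0, "twist": 13.644}, {"dx": 0.18, "dy": -0.088, "dz": 0, "twist": 18.192}, {"dx": 0.2247, "dy": -0.1102, "dz": 0, "twist": 22.74}], grip=0.0)

```text
t: 0.65
eef_pos: [407.0, -386.5, 214.6]
tcp_rot: [-3.142, 0.0, -0.004]
ft_force: [1.1, -1.7, -0.2]
opening: 0.631
```

carry_out(moves=[{"dx": 0.017, "dy": -0.0294, "dz": 0, "twist": 0}, {"dx": 0.034, "dy": -0.0588, "dz": 0, "twist": 0}, {"dx": 0.051, "dy": -0.0882, "dz": 0, "twist": 0}, {"dx": 0.068, "dy": -0.1176, "dz": 0, "twist": 0}, {"dx": 0.085, "dy": -0.147, "dz": 0, "twist": 0}])

```text
t: 1.15
eef_pos: [491.5, -239.8, 214.5]
tcp_rot: [-3.142, 0.0, -0.0]
ft_force: [-0.0, 0.4, 0.2]
opening: 0.214
```

carry_out(moves=[{"dx": 0.017, "dy": -0.0294, "dz": 0, "twist": 0}, {"dx": 0.034, "dy": -0.0588, "dz": 0, "twist": 0}, {"dx": 0.051, "dy": -0.0882, "dz": 0, "twist": 0}, {"dx": 0.068, "dy": -0.1176, "dz": 0, "twist": 0}, {"dx": 0.085, "dy": -0.147, "dz": 0, "twist": 0}])

```text
t: 1.65
eef_pos: [576.6, -92.9, 214.5]
tcp_rot: [3.142, 0.0, -0.0]
ft_force: [0.4, -0.5, 0.8]
opening: 0.002
```

Run:
```python
from h import *
np.set_printoptions(precision=2,suppress=True)
s=state();print(s["t"],s["eef_pos"],s["tcp_rot"],s["joints"],s["ft_force"])
p,d,c=shot("wrist","w2");P=cloud(c,d,True)
print(-c["R"].T@c["t"])
for k,ss,ce in comps(red(p),50):
    print(ss,ce,onplane(c,ce,100,True),np.nanmedian(P[k],0))
```

```text
1.65 [576.56 -92.86 214.49] [ 3.14  0.   -0.  ] [-0.27  0.43  1.66 -0.    1.05  1.3 ] [ 0.43 -0.45  0.85]
[645.22 -92.44 384.42]
[ 255   90   50   49 1710] [279.83 113.15] [[659.15 -94.8  100.  ]] [659.39 -95.8   99.71]
[ 487  152   53   90 1245] [522.18 180.47] [[ 606.75 -361.13  100.  ]] [ 615.75 -373.35  101.1 ]
[485 212   7  36 152] [488.18 229.07] [[ 552.14 -319.51  100.  ]] [ 525.05 -384.47   18.22]
```

View pics/w2.png

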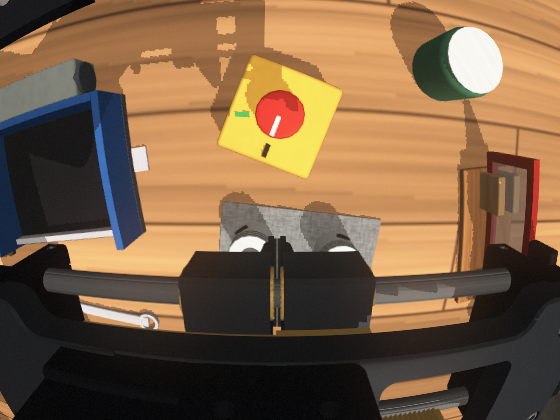

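carry_out(moves=[{"dx": 0.042, "dy": 0.0005, "dz": 0.02, "twist": 0}, {"dx": 0.084, "dy": 0.001, "dz": 0.05, "twist": 0}, {"dx": 0.084, "dy": 0.001, "dz": 0.09, "twist": 0}, {"dx": 0.084, "dy": 0.001, "dz": 0.11, "twist": 0}, {"dx": 0.084, "dy": 0.001, "dz": 0.112, "twist": 0}])

```text
t: 2.2
eef_pos: [659.0, -94.8, 99.5]
tcp_rot: [-3.14, 0.005, 0.0]
ft_force: [-1.5, 1.0, 2.2]
opening: 0.005
```

carry_out(moves=[{"dx": 0, "dy": 0, "dz": 0.004, "twist": 0}, {"dx": 0, "dy": 0, "dz": 0.007, "twist": 0}, {"dx": 0, "dy": 0, "dz": 0.0095, "twist": 0}, {"dx": 0, "dy": 0, "dz": 0.0105, "twist": 0}, {"dx": 0, "dy": 0, "dz": 0.011, "twist": 0}])

```text
t: 2.7
eef_pos: [660.3, -95.3, 92.7]
tcp_rot: [3.141, -0.001, -0.0]
ft_force: [-2.4, 2.2, 6.6]
opening: 0.007
```

carry_out(moves=[{"dx": 0, "dy": 0, "dz": 0.001, "twist": 0}, {"dx": 0, "dy": 0, "dz": 0.002, "twist": 0}, {"dx": 0, "dy": 0, "dz": 0.003, "twist": 0}, {"dx": 0, "dy": 0, "dz": 0.003, "twist": 0}, {"dx": 0, "dy": 0, "dz": 0.003, "twist": 0}])

```text
t: 3.2
eef_pos: [660.5, -95.4, 92.0]
tcp_rot: [3.141, -0.003, -0.0]
ft_force: [-8.1, 1.9, 23.2]
opening: 0.003
```

carry_out(moves=[{"dx": 0, "dy": 0, "dz": -0.03, "twist": 0}, {"dx": 0, "dy": 0, "dz": -0.06, "twist": 0}, {"dx": -0.045, "dy": -0.01, "dz": -0.07, "twist": 0}, {"dx": -0.09, "dy": -0.02, "dz": -0.07, "twist": 0}, {"dx": -0.135, "dy": -0.03, "dz": -0.07, "twist": 0}], grip=0.095)

```text
t: 3.7
eef_pos: [523.7, -65.0, 159.4]
tcp_rot: [3.141, -0.002, -0.0]
ft_force: [0.1, -0.3, -0.1]
opening: 0.371
```

carry_out(moves=[{"dx": -0.012, "dy": -0.003, "dz": 0, "twist": 0}, {"dx": -0.012, "dy": -0.003, "dz": 0.025, "twist": 0}, {"dx": -0.012, "dy": -0.003, "dz": 0.055, "twist": 0}, {"dx": -0.012, "dy": -0.003, "dz": 0.055, "twist": 0}, {"dx": -0.012, "dy": -0.003, "dz": 0.055, "twist": 0}])

```text
t: 4.2
eef_pos: [513.7, -62.4, 104.1]
tcp_rot: [3.141, -0.0, -0.0]
ft_force: [0.6, 0.4, 0.1]
opening: 0.789
```

Run:
```python
from h import *
np.set_printoptions(precision=2,suppress=True)
s=state();print(s["t"],s["eef_pos"],s["opening"])
p,d,c=shot("top");P=cloud(c,d)
roi=np.zeros(d.shape,bool);roi[200:285,300:385]=1
for k,ss,ce in comps((P[...,2]>45)&(P[...,2]<75)&roi,60): print(ss[4],ce,onplane(c,ce,60))
p,d,c=shot("scene");P=cloud(c,d)
roi=np.zeros(d.shape,bool);roi[150:230,185:280]=1
for k,ss,ce in comps((P[...,2]>45)&(P[...,2]<75)&roi,60): print(ss[4],ce,np.nanmedian(P[k],0))
```

```text
4.2 [513.67 -62.4  104.08] 0.789344258466857
91 [359.46 251.55] [[ 433.77 -178.21   60.  ]]
239 [210.19 188.84] [ 505.18 -158.69   58.93]
255 [240.75 201.54] [517.15 -59.93  59.15]
108 [210.39 224.41] [ 615.36 -105.95   59.95]
```

carry_out(moves=[{"dx": 0, "dy": 0, "dz": 0.02, "twist": 0}, {"dx": 0, "dy": 0, "dz": 0.045, "twist": 0}, {"dx": 0, "dy": 0, "dz": 0.07, "twist": 0}, {"dx": 0, "dy": 0, "dz": 0.082, "twist": 0}, {"dx": 0, "dy": 0, "dz": 0.082, "twist": 0}])

```text
t: 4.8
eef_pos: [513.0, -62.2, 21.2]
tcp_rot: [-3.141, 0.001, -0.0]
ft_force: [-0.3, 0.5, 0.2]
opening: 1.003
```

carry_out(moves=[{"dx": 0, "dy": 0, "dz": 0, "twist": 0}, {"dx": 0, "dy": 0, "dz": 0, "twist": 0}, {"dx": 0, "dy": 0, "dz": 0, "twist": 0}, {"dx": 0, "dy": 0, "dz": 0, "twist": 0}, {"dx": 0, "dy": 0, "dz": 0, "twist": 0}], grip=0.03)

```text
t: 5.3
eef_pos: [513.2, -62.2, 22.0]
tcp_rot: [3.141, -0.001, 0.0]
ft_force: [-0.3, -0.1, -0.4]
opening: 0.635
```

carry_out(moves=[{"dx": 0, "dy": 0, "dz": 0, "twist": 0}, {"dx": 0, "dy": 0, "dz": 0, "twist": 0}, {"dx": 0, "dy": 0, "dz": 0, "twist": 0}, {"dx": 0, "dy": 0, "dz": -0.01, "twist": 0}, {"dx": 0, "dy": 0, "dz": -0.03, "twist": 0}])

```text
t: 5.8
eef_pos: [512.2, -61.9, 51.2]
tcp_rot: [-3.141, 0.003, -0.0]
ft_force: [0.0, 0.5, -1.2]
opening: 0.522
```

carry_out(moves=[{"dx": 0, "dy": -0.0, "dz": -0.045, "twist": 0}, {"dx": -0.015, "dy": -0.03, "dz": -0.09, "twist": 0}, {"dx": -0.03, "dy": -0.07, "dz": -0.11, "twist": 0}, {"dx": -0.04, "dy": -0.115, "dz": -0.125, "twist": 0}, {"dx": -0.05, "dy": -0.16, "dz": -0.13, "twist": 0}])

```text
t: 6.3
eef_pos: [462.6, 99.2, 183.9]
tcp_rot: [-3.141, -0.003, -0.001]
ft_force: [1.5, 0.2, -1.7]
opening: 0.525
```

carry_out(moves=[{"dx": -0.01, "dy": -0.045, "dz": 0, "twist": 0}, {"dx": -0.02, "dy": -0.09, "dz": 0, "twist": 0}, {"dx": -0.03, "dy": -0.107, "dz": 0, "twist": 0}, {"dx": -0.03, "dy": -0.107, "dz": 0, "twist": 0}, {"dx": -0.03, "dy": -0.107, "dz": 0, "twist": 0}])

```text
t: 6.8
eef_pos: [432.9, 204.8, 181.9]
tcp_rot: [3.141, 0.0, 0.001]
ft_force: [-0.3, 0.6, -2.0]
opening: 0.527
```

Run:
```python
from h import *
np.set_printoptions(precision=2,suppress=True)
s=state();print(s["t"],s["eef_pos"],s["opening"])
p,d,c=shot("wrist","w3");P=cloud(c,d,True);np.savez("pics/w3.npz",p=p,d=d,R=c["R"],t=c["t"],mtx=c["mtx"])
k=(P[...,2]>64)&(P[...,2]<76)&blue(p)
q=P[k][:,:2].astype(np.float32);print(len(q),cv2.minAreaRect(q))
```

```text
6.8 [432.87 204.83 181.86] 0.5271125867223406
2691 ((417.05926513671875, 451.4723205566406), (236.26177978515625, 830.1455078125), 35.680904388427734)
```

View pics/w3.png

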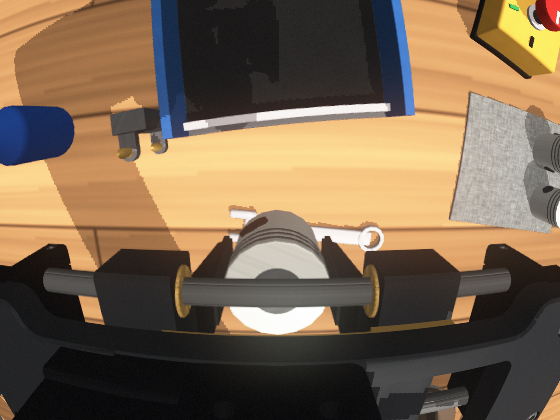

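Run:
```python
from h import *
np.set_printoptions(precision=3,suppress=True)
f=np.load("pics/w3.npz");c={k:f[k] for k in("R","t","mtx")};P=cloud(c,f["d"],True);p=f["p"]
X=P[...,0];Y=P[...,1];Z=P[...,2]
vv,uu=np.mgrid[:420,:560]
k=(Z>66)&(Z<75)&(X>500)&(X<720)&(Y>70)&(Y<350)&(vv<160)
for nm,m in(("L",k&(Y>205)),("R",k&(Y<205))):
    for x0 in range(510,660,25):
        s=m&(X>=x0)&(X<x0+25)
        if s.sum()>5: print(nm,x0,s.sum(),np.percentile(Y[s],[2,50,98]),np.median(Z[s]))
    print(nm,"xmin",np.percentile(X[m],[0,1,3]))
    vx,vy,_,_=cv2.fitLine(P[m][:,:2].astype(np.float32),cv2.DIST_HUBER,0,.01,.01).ravel();print("ang",np.degrees(np.arctan(vy/vx)))
g=(vv>120)&(vv<165)&(uu>105)&(uu<175)
h=hsv(p);b=(h[...,0]>12)&(h[...,0]<30)&(h[...,1]>120)
for lo,hi in((90,125),(30,50),(15,36)):
    s=g&(Z>lo)&(Z<hi)
    if s.sum(): print(lo,s.sum(),np.nanmedian(P[s],0),np.nanmin(P[s],0),np.nanmax(P[s],0))
cv2.imwrite("pics/w3c.png",cv2.cvtColor(cv2.resize(p[90:180,100:220],None,fx=5,fy=5,interpolation=2),cv2.COLOR_RGB2BGR))
```

```text
L 510 344 [300.486 305.92  311.56 ] 70.00593576705705
L 535 310 [303.098 308.106 314.03 ] 69.85936273526337
L 560 294 [305.787 310.786 316.388] 69.91079808289442
L 585 275 [308.208 313.428 319.328] 70.0345949316204
L 610 204 [310.782 315.965 321.704] 69.96571828931044
L xmin [500.3   501.436 503.468]
ang 5.8409944
R 510 185 [80.802 86.86  91.343] 69.69543483326021
R 535 293 [82.952 88.943 93.91 ] 69.46224976849618
R 560 295 [85.539 91.458 96.569] 69.68360838248446
R 585 275 [88.123 94.084 98.998] 69.68032128350836
R 610 211 [ 91.042  96.564 101.453] 69.62336262242934
R xmin [518.633 520.104 522.328]
ang 6.1906166
90 1044 [500.917 326.589 103.229] [479.232 308.965  90.024] [513.878 342.431 119.17 ]
30 84 [487.999 327.458  39.143] [482.606 306.798  30.093] [503.848 335.561  48.203]
15 268 [492.256 327.463  24.192] [479.68  321.68   15.176] [503.95  338.864  35.723]
```

View pics/w3c.png

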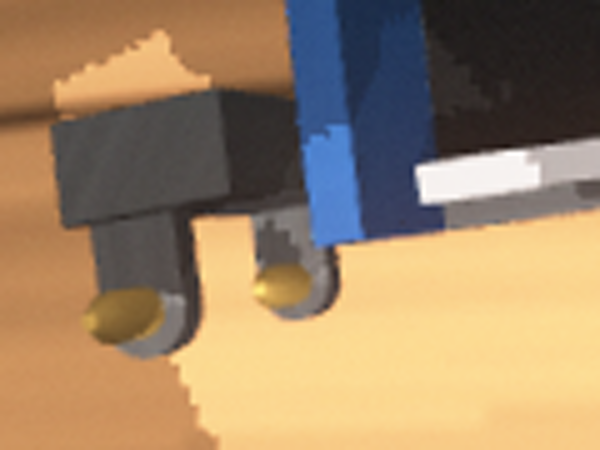

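carry_out(moves=[{"dx": 0.035, "dy": -0.013, "dz": 0, "twist": -8.5}, {"dx": 0.07, "dy": -0.026, "dz": 0, "twist": -17}, {"dx": 0.105, "dy": -0.039, "dz": 0, "twist": -25.5}, {"dx": 0.14, "dy": -0.052, "dz": 0, "twist": -34}, {"dx": 0.1645, "dy": -0.064, "dz": 0, "twist": -42.5}])

```text
t: 7.35
eef_pos: [600.2, 267.5, 181.3]
tcp_rot: [3.141, 0.0, 0.745]
ft_force: [-0.1, 0.4, -2.2]
opening: 0.524
```

carry_out(moves=[{"dx": 0, "dy": 0, "dz": 0.01, "twist": -8.5}, {"dx": 0, "dy": 0, "dz": 0.02, "twist": -17}, {"dx": 0, "dy": 0, "dz": 0.03, "twist": -25.5}, {"dx": 0, "dy": 0, "dz": 0.04, "twist": -34}, {"dx": 0, "dy": 0, "dz": 0.05, "twist": -42.5}])

```text
t: 7.85
eef_pos: [598.3, 267.0, 131.0]
tcp_rot: [-3.141, 0.0, 1.487]
ft_force: [-0.1, 0.2, -1.1]
opening: 0.523
```

carry_out(moves=[{"dx": 0, "dy": 0, "dz": 0.02, "twist": -5.4}, {"dx": 0, "dy": 0, "dz": 0.04, "twist": -10.8}, {"dx": 0, "dy": 0, "dz": 0.06, "twist": -10.8}, {"dx": 0, "dy": 0, "dz": 0.08, "twist": -10.8}, {"dx": 0, "dy": 0, "dz": 0.08, "twist": -10.8}])

```text
t: 8.35
eef_pos: [597.0, 266.8, 49.0]
tcp_rot: [-3.137, 0.001, 1.67]
ft_force: [-0.2, 0.0, -2.4]
opening: 0.521
```

Run:
```python
from h import *
np.set_printoptions(precision=2,suppress=True)
f=np.load("pics/w3.npz");c={k:f[k] for k in("R","t","mtx")}
for uv,z in(((118,154.4),118),((131.5,151.5),98),((151.6,148),44),((161,147),24)): print(z,onplane(c,uv,z,True))
```

```text
118 [[486.58 329.15 118.  ]]
98 [[487.08 326.47  98.  ]]
44 [[486.46 329.51  44.  ]]
24 [[486.06 326.72  24.  ]]
```

carry_out(moves=[{"dx": 0, "dy": 0, "dz": 0.008, "twist": 0}, {"dx": 0, "dy": 0, "dz": 0.014, "twist": 0}, {"dx": 0, "dy": 0, "dz": 0.018, "twist": 0}, {"dx": 0, "dy": 0, "dz": 0.019, "twist": 0}, {"dx": 0, "dy": 0, "dz": 0.019, "twist": 0}])

```text
t: 8.85
eef_pos: [597.7, 268.8, 32.8]
tcp_rot: [3.141, 0.0, 1.672]
ft_force: [0.4, -0.3, -2.3]
opening: 0.522
```

carry_out(moves=[{"dx": 0, "dy": 0, "dz": 0, "twist": 0}, {"dx": 0, "dy": 0, "dz": 0, "twist": 0}, {"dx": 0, "dy": 0, "dz": 0, "twist": 0}, {"dx": 0, "dy": 0, "dz": 0, "twist": 0}, {"dx": 0, "dy": 0, "dz": 0, "twist": 0}], grip=0.08)

```text
t: 9.35
eef_pos: [597.7, 268.8, 32.7]
tcp_rot: [3.141, 0.0, 1.672]
ft_force: [0.4, 0.1, -0.5]
opening: 0.83
```

carry_out(moves=[{"dx": 0, "dy": 0, "dz": -0.03, "twist": 8.5}, {"dx": 0, "dy": 0, "dz": -0.07, "twist": 17}, {"dx": 0, "dy": 0, "dz": -0.11, "twist": 25.5}, {"dx": 0, "dy": 0, "dz": -0.13, "twist": 34}, {"dx": 0, "dy": 0, "dz": -0.15, "twist": 42.5}])

```text
t: 9.85
eef_pos: [597.7, 268.8, 184.3]
tcp_rot: [3.141, -0.001, 0.924]
ft_force: [-0.3, -0.3, -0.0]
opening: 0.841
```

carry_out(moves=[{"dx": -0.04, "dy": 0.0185, "dz": 0, "twist": 8.5}, {"dx": -0.08, "dy": 0.037, "dz": 0, "twist": 17}, {"dx": -0.12, "dy": 0.0555, "dz": 0, "twist": 25.5}, {"dx": -0.16, "dy": 0.074, "dz": 0, "twist": 34}, {"dx": -0.1993, "dy": 0.0925, "dz": 0, "twist": 42.5}])

```text
t: 10.35
eef_pos: [552.0, 52.2, 182.8]
tcp_rot: [3.141, -0.0, 0.183]
ft_force: [0.9, 0.9, 0.2]
opening: 0.838
```

carry_out(moves=[{"dx": -0.018, "dy": 0.0403, "dz": 0.01, "twist": 5.4}, {"dx": -0.036, "dy": 0.0806, "dz": 0.02, "twist": 10.8}, {"dx": -0.054, "dy": 0.121, "dz": 0.03, "twist": 10.8}, {"dx": -0.072, "dy": 0.161, "dz": 0.05, "twist": 10.8}, {"dx": -0.0908, "dy": 0.2015, "dz": 0.08, "twist": 10.8}])

```text
t: 10.85
eef_pos: [501.9, -160.2, 105.2]
tcp_rot: [3.14, -0.003, -0.0]
ft_force: [1.6, -0.7, 0.2]
opening: 0.838
```

Run:
```python
from h import *
np.set_printoptions(precision=2,suppress=True)
s=state();print(s["t"],s["eef_pos"],s["tcp_rot"],s["opening"])
p,d,c=shot("scene");P=cloud(c,d)
roi=np.zeros(d.shape,bool);roi[150:230,185:280]=1
for k,ss,ce in comps((P[...,2]>45)&(P[...,2]<75)&roi,60): print(ss[4],ce,np.nanmedian(P[k],0))
```

```text
10.85 [ 501.94 -160.17  105.17] [ 3.14 -0.   -0.  ] 0.8380266958981597
63 [214.4  173.52] [ 448.37 -172.15   57.37]
240 [210.22 188.82] [ 504.   -159.11   58.68]
108 [210.39 224.41] [ 615.39 -105.29   59.52]
```

carry_out(moves=[{"dx": 0, "dy": 0, "dz": 0.02, "twist": 0}, {"dx": 0, "dy": 0, "dz": 0.045, "twist": 0}, {"dx": 0, "dy": 0, "dz": 0.07, "twist": 0}, {"dx": 0, "dy": 0, "dz": 0.082, "twist": 0}, {"dx": 0, "dy": 0, "dz": 0.082, "twist": 0}])

```text
t: 11.4
eef_pos: [501.4, -157.9, 21.6]
tcp_rot: [-3.141, 0.002, -0.0]
ft_force: [0.6, 0.0, -0.6]
opening: 0.838
```

carry_out(moves=[{"dx": 0, "dy": 0, "dz": 0, "twist": 0}, {"dx": 0, "dy": 0, "dz": 0, "twist": 0}, {"dx": 0, "dy": 0, "dz": 0, "twist": 0}, {"dx": 0, "dy": 0, "dz": 0, "twist": 0}, {"dx": 0, "dy": 0, "dz": 0, "twist": 0}], grip=0.03)

```text
t: 11.9
eef_pos: [502.6, -158.7, 23.6]
tcp_rot: [3.14, -0.002, -0.0]
ft_force: [-0.4, -2.6, 7.6]
opening: 0.524
```

carry_out(moves=[{"dx": 0, "dy": 0, "dz": 0, "twist": 0}, {"dx": 0, "dy": 0, "dz": 0, "twist": 0}, {"dx": 0, "dy": 0, "dz": 0, "twist": 0}, {"dx": 0, "dy": 0, "dz": -0.01, "twist": 0}, {"dx": 0, "dy": 0, "dz": -0.04, "twist": 0}])

```text
t: 12.4
eef_pos: [500.6, -157.5, 61.7]
tcp_rot: [-3.139, 0.005, -0.0]
ft_force: [-0.1, 0.0, -2.7]
opening: 0.521
```

carry_out(moves=[{"dx": 0, "dy": 0, "dz": -0.04, "twist": 0}, {"dx": 0.01, "dy": -0.04, "dz": -0.08, "twist": -8.5}, {"dx": 0.02, "dy": -0.08, "dz": -0.11, "twist": -17}, {"dx": 0.03, "dy": -0.12, "dz": -0.12, "twist": -25.5}, {"dx": 0.04, "dy": -0.165, "dz": -0.12, "twist": -34}])

```text
t: 12.9
eef_pos: [542.6, 8.6, 185.7]
tcp_rot: [3.139, -0.003, 0.599]
ft_force: [1.0, -0.8, -3.2]
opening: 0.525
```

carry_out(moves=[{"dx": 0.0325, "dy": -0.0258, "dz": 0, "twist": -8.5}, {"dx": 0.065, "dy": -0.0516, "dz": 0, "twist": -17}, {"dx": 0.0975, "dy": -0.0774, "dz": 0, "twist": -25.5}, {"dx": 0.13, "dy": -0.1032, "dz": 0, "twist": -34}, {"dx": 0.1623, "dy": -0.129, "dz": 0, "twist": -42.5}])

```text
t: 13.4
eef_pos: [604.0, 206.4, 183.0]
tcp_rot: [-3.141, 0.0, 1.341]
ft_force: [0.8, -0.5, -2.2]
opening: 0.522
```

carry_out(moves=[{"dx": 0, "dy": 0, "dz": 0.02, "twist": -8.5}, {"dx": 0, "dy": 0, "dz": 0.04, "twist": -17}, {"dx": 0, "dy": 0, "dz": 0.06, "twist": -19.3}, {"dx": 0, "dy": 0, "dz": 0.08, "twist": -19.3}, {"dx": 0, "dy": 0, "dz": 0.1, "twist": -19.3}])

```text
t: 13.9
eef_pos: [603.7, 204.7, 82.2]
tcp_rot: [-3.14, 0.0, 1.672]
ft_force: [-0.1, -0.2, -2.6]
opening: 0.522
```

carry_out(moves=[{"dx": 0, "dy": 0, "dz": 0.02, "twist": 0}, {"dx": 0, "dy": 0, "dz": 0.035, "twist": 0}, {"dx": 0, "dy": 0, "dz": 0.045, "twist": 0}, {"dx": 0, "dy": 0, "dz": 0.049, "twist": 0}, {"dx": 0, "dy": 0, "dz": 0.05, "twist": 0}])

```text
t: 14.4
eef_pos: [604.4, 204.6, 32.7]
tcp_rot: [-3.141, 0.0, 1.672]
ft_force: [0.2, -0.3, -2.4]
opening: 0.518
```

carry_out(moves=[{"dx": 0, "dy": 0, "dz": 0, "twist": 0}, {"dx": 0, "dy": 0, "dz": 0, "twist": 0}, {"dx": 0, "dy": 0, "dz": 0, "twist": 0}, {"dx": 0, "dy": 0, "dz": 0, "twist": 0}, {"dx": 0, "dy": 0, "dz": 0, "twist": 0}], grip=0.08)

```text
t: 14.9
eef_pos: [604.5, 204.5, 33.0]
tcp_rot: [3.141, 0.0, 1.672]
ft_force: [0.2, 0.7, -0.5]
opening: 0.83
```

carry_out(moves=[{"dx": 0, "dy": 0, "dz": -0.03, "twist": 0}, {"dx": 0, "dy": 0, "dz": -0.07, "twist": 8.5}, {"dx": 0, "dy": 0, "dz": -0.11, "twist": 17}, {"dx": 0, "dy": 0, "dz": -0.13, "twist": 25.5}, {"dx": 0, "dy": 0, "dz": -0.15, "twist": 34}])

```text
t: 15.4
eef_pos: [604.5, 204.6, 184.5]
tcp_rot: [3.14, -0.001, 1.072]
ft_force: [-0.3, -0.5, -0.1]
opening: 0.843
```

Run:
```python
from h import *
np.set_printoptions(precision=2,suppress=True)
s=state();print(s["t"],s["eef_pos"],s["tcp_rot"],s["opening"])
for n,roi_ in(("top",(slice(200,285),slice(300,385))),("scene",(slice(140,230),slice(185,280)))):
    p,d,c=shot(n);P=cloud(c,d)
    roi=np.zeros(d.shape,bool);roi[roi_]=1
    for k,ss,ce in comps((P[...,2]>45)&(P[...,2]<75)&roi,60): print(n,ss[4],ce,np.nanmedian(P[k],0),(np.nanmin(P[k],0)+np.nanmax(P[k],0))/2)
```

```text
15.4 [604.46 204.56 184.47] [ 3.14 -0.    1.07] 0.8431784004244541
top 192 [356.18 252.35] [ 431.69 -167.27   59.02] [ 430.96 -168.68   59.06]
scene 226 [218.81 170.65] [ 434.54 -164.93   58.82] [ 429.99 -167.76   55.23]
scene 106 [210.33 224.42] [ 615.16 -106.02   59.61] [ 619.4  -105.03   58.77]
```

carry_out(moves=[{"dx": -0.0403, "dy": 0.0035, "dz": 0, "twist": 8.5}, {"dx": -0.0807, "dy": 0.007, "dz": 0, "twist": 17}, {"dx": -0.121, "dy": 0.0104, "dz": 0, "twist": 25.5}, {"dx": -0.1614, "dy": 0.0139, "dz": 0, "twist": 34}, {"dx": -0.2017, "dy": 0.0174, "dz": 0, "twist": 42.5}])

```text
t: 16.0
eef_pos: [523.2, 17.3, 181.7]
tcp_rot: [-3.141, 0.001, 0.335]
ft_force: [0.4, -0.8, 0.3]
opening: 0.846
```

carry_out(moves=[{"dx": -0.03, "dy": 0.029, "dz": 0.01, "twist": 6.5}, {"dx": -0.06, "dy": 0.058, "dz": 0.02, "twist": 13}, {"dx": -0.09, "dy": 0.087, "dz": 0.03, "twist": 19.3}, {"dx": -0.12, "dy": 0.116, "dz": 0.05, "twist": 19.3}, {"dx": -0.1494, "dy": 0.1447, "dz": 0.07, "twist": 19.3}])

```text
t: 16.5
eef_pos: [430.0, -168.5, 111.6]
tcp_rot: [3.141, 0.0, 0.004]
ft_force: [1.7, -1.0, 0.1]
opening: 0.842
```

carry_out(moves=[{"dx": 0, "dy": 0, "dz": 0.0, "twist": 0}, {"dx": 0, "dy": 0, "dz": 0.02, "twist": 0}, {"dx": 0, "dy": 0, "dz": 0.05, "twist": 0}, {"dx": 0, "dy": 0, "dz": 0.08, "twist": 0}, {"dx": 0, "dy": 0, "dz": 0.092, "twist": 0}])

```text
t: 17.0
eef_pos: [430.4, -166.3, 18.3]
tcp_rot: [-3.14, 0.003, 0.004]
ft_force: [0.1, 0.1, 0.4]
opening: 0.841
```

carry_out(moves=[{"dx": 0, "dy": 0, "dz": 0, "twist": 0}, {"dx": 0, "dy": 0, "dz": 0, "twist": 0}, {"dx": 0, "dy": 0, "dz": 0, "twist": 0}, {"dx": 0, "dy": 0, "dz": 0, "twist": 0}, {"dx": 0, "dy": 0, "dz": 0, "twist": 0}], grip=0.03)

```text
t: 17.5
eef_pos: [431.7, -167.6, 21.5]
tcp_rot: [3.141, -0.002, 0.0]
ft_force: [0.9, 0.2, 6.8]
opening: 0.519
```

carry_out(moves=[{"dx": 0, "dy": 0, "dz": 0, "twist": 0}, {"dx": 0, "dy": 0, "dz": 0, "twist": 0}, {"dx": 0, "dy": 0, "dz": 0, "twist": 0}, {"dx": 0, "dy": 0, "dz": -0.01, "twist": 0}, {"dx": 0, "dy": 0, "dz": -0.04, "twist": 0}])

```text
t: 18.0
eef_pos: [430.2, -166.9, 60.2]
tcp_rot: [-3.14, 0.004, -0.0]
ft_force: [0.4, 0.2, -2.1]
opening: 0.523
```

carry_out(moves=[{"dx": 0, "dy": 0, "dz": -0.04, "twist": 0}, {"dx": 0.015, "dy": -0.03, "dz": -0.08, "twist": -8.5}, {"dx": 0.03, "dy": -0.06, "dz": -0.11, "twist": -17}, {"dx": 0.045, "dy": -0.095, "dz": -0.12, "twist": -25.5}, {"dx": 0.06, "dy": -0.13, "dz": -0.12, "twist": -34}])

```text
t: 18.5
eef_pos: [491.9, -36.1, 183.5]
tcp_rot: [3.139, -0.003, 0.599]
ft_force: [0.6, -0.1, -2.3]
opening: 0.523
```

carry_out(moves=[{"dx": 0.0396, "dy": -0.016, "dz": 0, "twist": -8.5}, {"dx": 0.0792, "dy": -0.032, "dz": 0, "twist": -17}, {"dx": 0.1188, "dy": -0.048, "dz": 0, "twist": -25.5}, {"dx": 0.1584, "dy": -0.064, "dz": 0, "twist": -34}, {"dx": 0.198, "dy": -0.08, "dz": 0, "twist": -42.5}])

```text
t: 19.0
eef_pos: [610.9, 141.3, 181.4]
tcp_rot: [-3.141, 0.0, 1.341]
ft_force: [0.3, -0.5, -2.1]
opening: 0.524
```

carry_out(moves=[{"dx": 0, "dy": 0, "dz": 0.02, "twist": -8.5}, {"dx": 0, "dy": 0, "dz": 0.04, "twist": -17}, {"dx": 0, "dy": 0, "dz": 0.06, "twist": -19.3}, {"dx": 0, "dy": 0, "dz": 0.08, "twist": -19.3}, {"dx": 0, "dy": 0, "dz": 0.1, "twist": -19.3}])

```text
t: 19.5
eef_pos: [610.3, 139.7, 80.6]
tcp_rot: [-3.141, 0.0, 1.672]
ft_force: [0.8, -0.9, -1.5]
opening: 0.519
```

carry_out(moves=[{"dx": 0, "dy": 0, "dz": 0.02, "twist": 0}, {"dx": 0, "dy": 0, "dz": 0.035, "twist": 0}, {"dx": 0, "dy": 0, "dz": 0.045, "twist": 0}, {"dx": 0, "dy": 0, "dz": 0.049, "twist": 0}, {"dx": 0, "dy": 0, "dz": 0.05, "twist": 0}])

```text
t: 20.0
eef_pos: [610.7, 139.6, 30.7]
tcp_rot: [-3.141, 0.0, 1.672]
ft_force: [0.4, -0.8, -1.1]
opening: 0.524
```

carry_out(moves=[{"dx": 0, "dy": 0, "dz": 0, "twist": 0}, {"dx": 0, "dy": 0, "dz": 0, "twist": 0}, {"dx": 0, "dy": 0, "dz": 0, "twist": 0}, {"dx": 0, "dy": 0, "dz": 0, "twist": 0}, {"dx": 0, "dy": 0, "dz": 0, "twist": 0}], grip=0.08)

```text
t: 20.5
eef_pos: [610.7, 139.6, 31.0]
tcp_rot: [3.141, 0.0, 1.672]
ft_force: [-0.6, 0.2, 0.3]
opening: 0.833
```

carry_out(moves=[{"dx": 0, "dy": 0, "dz": -0.03, "twist": 0}, {"dx": 0, "dy": 0, "dz": -0.07, "twist": 0}, {"dx": 0, "dy": 0, "dz": -0.11, "twist": 0}, {"dx": 0, "dy": 0, "dz": -0.15, "twist": 0}, {"dx": 0, "dy": 0, "dz": -0.19, "twist": 0}])

```text
t: 21.0
eef_pos: [610.4, 139.6, 222.6]
tcp_rot: [3.141, 0.0, 1.672]
ft_force: [-0.0, 0.2, -0.1]
opening: 0.845
```

Run:
```python
from h import *
np.set_printoptions(precision=2,suppress=True)
s=state();print(s["t"],s["eef_pos"],s["tcp_rot"],s["joints"],s["opening"])
p,d,c=shot("top","t2");P=cloud(c,d);vv,uu=np.mgrid[:420,:560]
for k,ss,ce in comps((P[...,2]>45)&(P[...,2]<75)&(uu>200)&(uu<400)&(vv>150)&(vv<270),50): print(ss,ce,np.nanmedian(P[k],0))
# leaf: top frame points, handle
g=(uu>390)&(uu<470)&(vv>170)&(vv<290)
for lo,hi in((98,112),(130,155)):
    m=g&(P[...,2]>lo)&(P[...,2]<hi)
    if m.sum()<9: continue
    q=P[m].astype(np.float32);l=cv2.fitLine(q[:,:2],cv2.DIST_HUBER,0,.01,.01).ravel()
    print("top",lo,m.sum(),np.median(q,0),q.min(0),q.max(0),np.degrees(np.arctan(l[1]/l[0])),l[2:])
p,d,c=shot("scene");P=cloud(c,d)
g=(uu>95)&(uu<175)&(vv>115)&(vv<225)
for lo,hi in((98,112),(130,155)):
    m=g&(P[...,2]>lo)&(P[...,2]<hi)
    q=P[m].astype(np.float32);l=cv2.fitLine(q[:,:2],cv2.DIST_HUBER,0,.01,.01).ravel()
    print("scene",lo,m.sum(),np.median(q,0),q.min(0),q.max(0),np.degrees(np.arctan(l[1]/l[0])),l[2:])
```

```text
21.0 [610.38 139.62 222.56] [3.14 0.   1.67] [ 0.12  0.49  1.55 -0.    1.11  0.02] 0.8452203814758428
[382 158  18  18  61] [387.87 169.38] [ 704.03 -272.07   62.48]
[207 160  25  71 430] [217.31 185.72] [673.75 297.41  62.08]
[315 165  38  38 743] [333.35 183.63] [654.99 -91.87  60.12]
[217 192  16  15 186] [224.61 199.09] [600.43 265.24  67.77]
top 98 257 [ 469.1  -394.59  105.26] [ 367.79 -420.42   98.04] [ 636.24 -368.74  111.94] 7.9902825 [ 499.54 -392.06]
top 130 134 [ 507.29 -389.79  145.83] [ 474.52 -402.54  130.1 ] [ 544.42 -379.72  154.62] 5.526805 [ 506.67 -389.09]
scene 98 327 [ 525.93 -386.82  104.89] [ 363.48 -418.21   98.01] [ 634.16 -367.61  111.97] 7.7951765 [ 509.67 -387.92]
scene 130 171 [ 512.34 -387.07  145.57] [ 474.5  -399.98  130.12] [ 544.31 -378.39  152.46] 6.25 [ 509.77 -386.37]
```

carry_out(moves=[{"dx": -0.0424, "dy": -0.0083, "dz": 0, "twist": -8.5}, {"dx": -0.0848, "dy": -0.0166, "dz": 0, "twist": -17}, {"dx": -0.127, "dy": -0.025, "dz": 0, "twist": -25.5}, {"dx": -0.1695, "dy": -0.0333, "dz": 0, "twist": -34}, {"dx": -0.2119, "dy": -0.0416, "dz": 0, "twist": -42.5}])

```text
t: 21.6
eef_pos: [590.1, -76.4, 220.0]
tcp_rot: [-3.141, -0.001, 2.418]
ft_force: [0.9, -0.1, 0.4]
opening: 0.841
```

carry_out(moves=[{"dx": -0.0226, "dy": -0.0374, "dz": 0, "twist": -8.5}, {"dx": -0.0453, "dy": -0.0748, "dz": 0, "twist": -17}, {"dx": -0.068, "dy": -0.112, "dz": 0, "twist": -25.5}, {"dx": -0.0906, "dy": -0.1497, "dz": 0, "twist": -34}, {"dx": -0.1132, "dy": -0.1871, "dz": 0, "twist": -42.5}])

```text
t: 22.1
eef_pos: [549.5, -291.4, 220.0]
tcp_rot: [3.141, -0.001, -3.123]
ft_force: [0.8, -0.2, 0.2]
opening: 0.841
```

carry_out(moves=[{"dx": 0.0143, "dy": -0.033, "dz": 0, "twist": -3.5}, {"dx": 0.0287, "dy": -0.066, "dz": 0, "twist": -7.1}, {"dx": 0.043, "dy": -0.0985, "dz": 0, "twist": -7.1}, {"dx": 0.043, "dy": -0.0985, "dz": 0, "twist": -7.1}, {"dx": 0.043, "dy": -0.0985, "dz": 0, "twist": -7.1}], grip=0.06)

```text
t: 22.6
eef_pos: [508.0, -388.9, 219.9]
tcp_rot: [3.141, -0.001, -3.007]
ft_force: [0.2, 0.6, 0.7]
opening: 0.632
```

Run:
```python
from h import *
np.set_printoptions(precision=2,suppress=True)
s=state();print(s["t"],s["eef_pos"],s["tcp_rot"],s["joints"],s["opening"])
p,d,c=shot("wrist","w4");P=cloud(c,d,True);vv,uu=np.mgrid[:420,:560]
for lo,hi in((99,112),(130,155)):
    m=(vv<330)&(P[...,2]>lo)&(P[...,2]<hi)&(P[...,0]>350)&(P[...,0]<650)&(abs(P[...,1]+392)<45)
    q=P[m].astype(np.float32)
    if len(q)<9: continue
    l=cv2.fitLine(q[:,:2],cv2.DIST_HUBER,0,.01,.01).ravel()
    print(lo,m.sum(),np.median(q,0),q.min(0),q.max(0),np.degrees(np.arctan(l[1]/l[0])),l[2:])
```

```text
22.6 [ 508.05 -388.93  219.89] [ 3.14 -0.   -3.01] [-0.76  0.51  1.51  0.    1.12 -2.46] 0.6324412342226345
99 1926 [ 429.29 -402.76  106.72] [ 362.71 -420.97   99.4 ] [ 631.53 -369.88  111.68] 7.888982 [ 455.9  -399.19]
130 1602 [ 502.46 -392.75  148.56] [ 470.25 -403.74  130.52] [ 540.13 -381.36  150.9 ] 7.5130506 [ 502.94 -393.01]
```

View pics/w4.png

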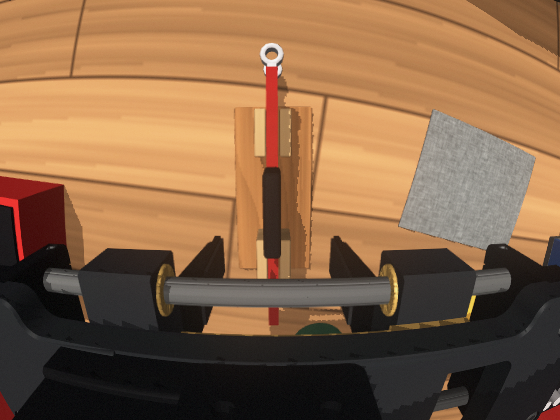

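carry_out(moves=[{"dx": 0.0032, "dy": -0.0034, "dz": 0.03, "twist": 0}, {"dx": 0.0032, "dy": -0.0034, "dz": 0.06, "twist": 0}, {"dx": 0.0032, "dy": -0.0034, "dz": 0.09, "twist": 0}, {"dx": 0.0032, "dy": -0.0034, "dz": 0.107, "twist": 0}, {"dx": 0.0032, "dy": -0.0034, "dz": 0.107, "twist": 0}])

```text
t: 23.15
eef_pos: [505.7, -390.5, 111.3]
tcp_rot: [3.138, -0.003, -3.004]
ft_force: [0.4, -0.8, -0.5]
opening: 0.63
```

carry_out(moves=[{"dx": 0, "dy": 0, "dz": 0, "twist": 0}, {"dx": 0, "dy": 0, "dz": 0, "twist": 0}, {"dx": 0, "dy": 0, "dz": 0, "twist": 0}, {"dx": 0, "dy": 0, "dz": 0, "twist": 0}, {"dx": 0, "dy": 0, "dz": 0, "twist": 0}], grip=0.0)

```text
t: 23.65
eef_pos: [506.0, -392.7, 114.3]
tcp_rot: [-3.141, 0.001, -3.006]
ft_force: [-0.2, -0.9, -0.2]
opening: 0.271
```

carry_out(moves=[{"dx": 0, "dy": 0, "dz": 0, "twist": 0}, {"dx": 0, "dy": 0, "dz": 0, "twist": 0}, {"dx": 0, "dy": 0, "dz": 0, "twist": 0}, {"dx": 0, "dy": 0, "dz": 0, "twist": 0}, {"dx": 0, "dy": 0, "dz": 0, "twist": 0}])

```text
t: 24.15
eef_pos: [505.9, -392.6, 113.9]
tcp_rot: [-3.141, 0.0, -3.006]
ft_force: [-1.3, -0.3, 3.4]
opening: 0.147
```

carry_out(moves=[{"dx": 0, "dy": 0, "dz": -0.005, "twist": 0}, {"dx": 0, "dy": 0, "dz": -0.02, "twist": 0}, {"dx": 0, "dy": 0, "dz": -0.045, "twist": 0}, {"dx": 0, "dy": 0, "dz": -0.075, "twist": 0}, {"dx": 0, "dy": 0, "dz": -0.105, "twist": 0}])

```text
t: 24.65
eef_pos: [505.6, -392.3, 219.5]
tcp_rot: [3.141, -0.001, -3.006]
ft_force: [-0.1, -0.3, -4.1]
opening: 0.144
```

carry_out(moves=[{"dx": 0, "dy": 0, "dz": -0.01, "twist": 0}, {"dx": 0, "dy": 0.02, "dz": -0.01, "twist": 3}, {"dx": 0, "dy": 0.045, "dz": -0.01, "twist": 7}, {"dx": 0, "dy": 0.075, "dz": -0.01, "twist": 12}, {"dx": 0, "dy": 0.11, "dz": -0.01, "twist": 18}])

```text
t: 25.15
eef_pos: [490.3, -282.7, 227.5]
tcp_rot: [3.141, -0.001, 2.959]
ft_force: [0.3, -0.1, -2.7]
opening: 0.143
```

carry_out(moves=[{"dx": 0.0096, "dy": 0.0308, "dz": 0, "twist": 5}, {"dx": 0.0192, "dy": 0.0616, "dz": 0, "twist": 10}, {"dx": 0.0288, "dy": 0.0924, "dz": 0, "twist": 15}, {"dx": 0.0384, "dy": 0.1232, "dz": 0, "twist": 20}, {"dx": 0.048, "dy": 0.154, "dz": 0, "twist": 25}])

```text
t: 25.65
eef_pos: [470.3, -122.1, 227.9]
tcp_rot: [-3.141, -0.001, 2.523]
ft_force: [-0.2, 0.7, -2.3]
opening: 0.149
```

carry_out(moves=[{"dx": 0.0217, "dy": 0.0238, "dz": 0, "twist": 5}, {"dx": 0.0434, "dy": 0.0477, "dz": 0, "twist": 10}, {"dx": 0.0651, "dy": 0.0715, "dz": 0, "twist": 15}, {"dx": 0.0868, "dy": 0.0954, "dz": 0, "twist": 20}, {"dx": 0.1085, "dy": 0.1192, "dz": 0, "twist": 25}])

```text
t: 26.15
eef_pos: [450.3, 37.7, 228.0]
tcp_rot: [-3.141, -0.001, 2.087]
ft_force: [-0.4, -0.1, -3.0]
opening: 0.145
```

carry_out(moves=[{"dx": 0.03, "dy": 0.0146, "dz": 0, "twist": 6}, {"dx": 0.06, "dy": 0.0292, "dz": 0, "twist": 12}, {"dx": 0.09, "dy": 0.0437, "dz": 0, "twist": 17}, {"dx": 0.115, "dy": 0.056, "dz": 0, "twist": 21}, {"dx": 0.1335, "dy": 0.0649, "dz": 0, "twist": 24}])

```text
t: 26.65
eef_pos: [440.4, 186.1, 227.9]
tcp_rot: [-3.14, 0.0, 1.67]
ft_force: [0.7, -0.7, -3.0]
opening: 0.145
```

Run:
```python
from h import *
np.set_printoptions(precision=2,suppress=True)
s=state();print(s["t"],s["eef_pos"],s["tcp_rot"],s["joints"],s["opening"])
p,d,c=shot("wrist","w5");np.savez("pics/w5.npz",p=p,d=d,R=c["R"],t=c["t"],mtx=c["mtx"])
```

```text
26.65 [440.36 186.07 227.88] [-3.14  0.    1.67] [0.26 0.27 1.89 0.   0.99 0.16] 0.14527501801369883
```

View pics/w5.png

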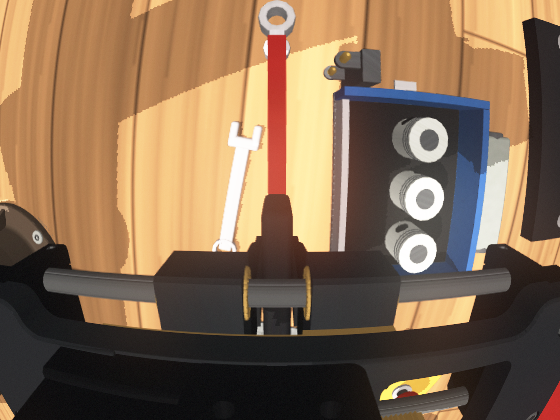

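Run:
```python
from h import *
np.set_printoptions(precision=2,suppress=True)
f=np.load("pics/w5.npz");c={k:f[k] for k in("R","t","mtx")};p=f["p"];P=cloud(c,f["d"],True)
vv,uu=np.mgrid[:420,:560]
m=(P[...,2]>212)&(P[...,2]<226)&(vv<45)&(uu>250)&(uu<305)&~red(p)
ys,xs=np.nonzero(m);e=cv2.minEnclosingCircle(np.c_[xs,ys].astype(np.float32));print("ring",m.sum(),e,np.median(P[m],0),onplane(c,e[0],220,True))
q=P[m];print("mid",(q.min(0)+q.max(0))/2,q.min(0),q.max(0))
# frame top line
m=red(p)&(P[...,2]>175)&(P[...,2]<195)&(uu>255)&(uu<300)&(vv<200)
q=P[m].astype(np.float32);l=cv2.fitLine(q[:,:2],cv2.DIST_HUBER,0,.01,.01).ravel();print("leaf dir",m.sum(),np.degrees(np.arctan2(l[1],l[0])),l[2:],np.median(q[:,2]))
h=hsv(p);b=(h[...,0]>14)&(h[...,0]<32)&(h[...,1]>130)&(vv>45)&(vv<85)&(uu>318)&(uu<360)
for k,ss,ce in comps(b,4): print("brass",ss,ce,np.nanmedian(P[k],0),np.nanmax(P[k][:,2]))
cv2.imwrite("pics/w5c.png",cv2.cvtColor(cv2.resize(p[0:100,250:390],None,fx=5,fy=5,interpolation=2),cv2.COLOR_RGB2BGR))
# bay right/left walls check
X,Y,Z=P[...,0],P[...,1],P[...,2]
k=blue(p)&(Z>66)&(Z<75)&(Y>285)&(Y<335)&(X<690)
l=cv2.fitLine(P[k][:,:2].astype(np.float32),cv2.DIST_HUBER,0,.01,.01).ravel();print("Lwall",k.sum(),np.degrees(np.arctan(l[1]/l[0])),l[2:])
for k,ss,ce in comps((Z>60)&(Z<75)&~blue(p)&(X>520)&(X<670)&(Y>100)&(Y<300),200): print("piston",ss[4],(np.nanmin(P[k],0)+np.nanmax(P[k],0))/2)
```

```text
ring 863 ((276.5, 17.5), 19.039531707763672) [426.27 319.55 219.53] [[426.24 319.04 220.  ]]
mid [426.24 319.79 216.88] [415.93 308.62 212.05] [436.55 330.97 221.72]Traceback (most recent call last):
  File "<stdin>", line 10, in <module>
cv2.error: OpenCV(4.12.0) /io/opencv/modules/imgproc/src/linefit.cpp:50: error: (-215:Assertion failed) count > 0 in function 'fitLine2D_wods'
```

Run:
```python
from h import *
np.set_printoptions(precision=2,suppress=True)
f=np.load("pics/w5.npz");c={k:f[k] for k in("R","t","mtx")};p=f["p"];P=cloud(c,f["d"],True)
vv,uu=np.mgrid[:420,:560]
m=red(p)&(P[...,2]>212)&(P[...,2]<230)&(uu>255)&(uu<300)&(vv<200)
q=P[m].astype(np.float32);l=cv2.fitLine(q[:,:2],cv2.DIST_HUBER,0,.01,.01).ravel();print("leaf dir",m.sum(),np.degrees(np.arctan2(l[1],l[0])),l[2:],np.median(q[:,2]))
h=hsv(p);b=(h[...,0]>14)&(h[...,0]<32)&(h[...,1]>130)&(vv>45)&(vv<85)&(uu>318)&(uu<360)
for k,ss,ce in comps(b,4): print("brass",ss,ce,np.nanmedian(P[k],0),np.nanmax(P[k][:,2]))
cv2.imwrite("pics/w5c.png",cv2.cvtColor(cv2.resize(p[0:100,250:390],None,fx=5,fy=5,interpolation=2),cv2.COLOR_RGB2BGR))
X,Y,Z=P[...,0],P[...,1],P[...,2]
k=blue(p)&(Z>66)&(Z<75)&(Y>285)&(Y<335)&(X<690)
l=cv2.fitLine(P[k][:,:2].astype(np.float32),cv2.DIST_HUBER,0,.01,.01).ravel();print("Lwall",k.sum(),np.degrees(np.arctan(l[1]/l[0])),l[2:])
for k,ss,ce in comps((Z>60)&(Z<75)&~blue(p)&(X>520)&(X<670)&(Y>100)&(Y<300),200): print("piston",ss[4],(np.nanmin(P[k],0)+np.nanmax(P[k],0))/2)
```

```text
leaf dir 2853 -83.998146 [431.68 264.24] 220.881
brass [351  46   9   5  28] [355.57  48.04] [519.4  370.22   0.02] 2.321625157253777
brass [340  52  11  11  87] [344.85  56.83] [485.72 327.98 112.94] 119.69170188841883
brass [328  67   8   8  48] [331.65  70.46] [485.86 328.32  39.27] 44.70215019358693
Lwall 755 5.9050508 [585.1 313. ]
piston 1489 [596.88 267.4   65.49]
piston 1416 [603.8  202.61  65.22]
piston 1247 [610.27 137.45  65.21]
```

View pics/w5c.png

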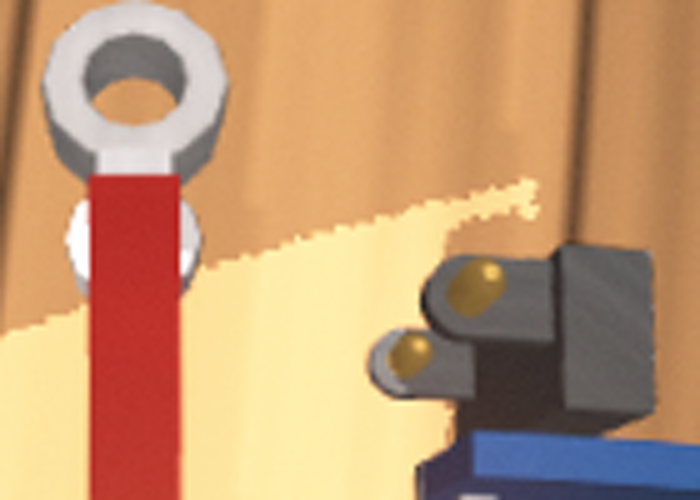

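carry_out(moves=[{"dx": 0.001, "dy": 0.006, "dz": 0.015, "twist": 0}, {"dx": 0.002, "dy": 0.012, "dz": 0.03, "twist": 0}, {"dx": 0.003, "dy": 0.02, "dz": 0.045, "twist": 0}, {"dx": 0.0033, "dy": 0.026, "dz": 0.06, "twist": 0}, {"dx": 0.0033, "dy": 0.0309, "dz": 0.073, "twist": 0}])

```text
t: 27.2
eef_pos: [471.3, 190.7, 154.2]
tcp_rot: [-3.14, 0.0, 1.672]
ft_force: [0.1, 1.0, -1.7]
opening: 0.145
```

carry_out(moves=[{"dx": 0, "dy": 0, "dz": 0, "twist": 0}, {"dx": 0, "dy": 0, "dz": 0, "twist": 0}, {"dx": 0, "dy": 0, "dz": 0, "twist": 0}, {"dx": 0, "dy": 0, "dz": 0, "twist": 0}])

```text
t: 27.6
eef_pos: [471.6, 190.9, 156.4]
tcp_rot: [3.14, -0.0, 1.672]
ft_force: [-0.5, 0.7, -2.3]
opening: 0.146
```

Run:
```python
from h import *
np.set_printoptions(precision=2,suppress=True)
f=np.load("pics/w5.npz");c={k:f[k] for k in("R","t","mtx")}
print("old tips",onplane(c,(348,54.4),118,True),onplane(c,(333.6,69),44,True))
s=state();print(s["t"],s["eef_pos"],s["tcp_rot"],s["opening"])
p,d,c=shot("wrist","w6");P=cloud(c,d,True)
vv,uu=np.mgrid[:420,:560];z0=s["eef_pos"][2]-98+90
m=(P[...,2]>z0-5)&(P[...,2]<z0+6)&(vv<45)&(uu>250)&(uu<305)&~red(p)
ys,xs=np.nonzero(m);e=cv2.minEnclosingCircle(np.c_[xs,ys].astype(np.float32));print("ring",z0,m.sum(),e,np.median(P[m],0),onplane(c,e[0],z0,True))
h=hsv(p);b=(h[...,0]>14)&(h[...,0]<32)&(h[...,1]>130)&(vv<110)&(uu>280)&(uu<400)
for k,ss,ce in comps(b,10): 
    q=P[k]
    if np.nanmedian(q[:,2])>20: print("brass",ss,ce,np.nanmedian(q,0),q[np.nanargmax(q[:,2])])
cv2.imwrite("pics/w6c.png",cv2.cvtColor(cv2.resize(p[0:110,250:390],None,fx=5,fy=5,interpolation=2),cv2.COLOR_RGB2BGR))
```

```text
old tips [[487.19 329.36 118.  ]] [[487.2  329.49  44.  ]]
27.6 [471.56 190.95 156.38] [ 3.14 -0.    1.67] 0.1456890032969719
ring 148.37923858086026 807 ((276.5, 17.0), 18.795045852661133) [457.23 324.35 148.3 ] [[457.17 324.29 148.38]]
brass [305  53  10  11  76] [309.93  58.09] [486.44 327.61  39.68] [487.41 329.3   45.31]
```

View pics/w6c.png

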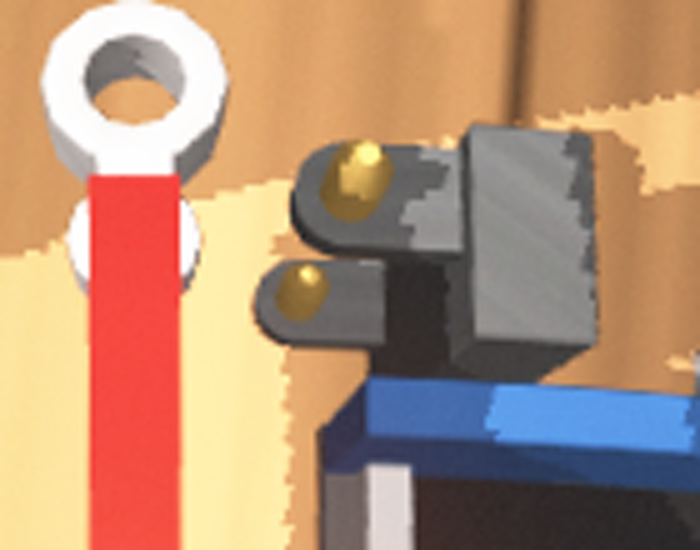

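Run:
```python
from h import *
np.set_printoptions(precision=2,suppress=True)
c=camera_info("wrist")
print(state()["t"],onplane(c,(323.4,30.4),118,True),onplane(c,(311.8,54.5),44,True),"bore",onplane(c,(276.6,17.3),148.4,True))
```

```text
27.65 [[486.95 329.56 118.  ]] [[487.3  330.05  44.  ]] bore [[457.24 324.09 148.4 ]]
```

carry_out(moves=[{"dx": 0.0023, "dy": 0.008, "dz": 0, "twist": 0}, {"dx": 0.0023, "dy": 0.016, "dz": 0, "twist": 0}, {"dx": 0.0023, "dy": 0.024, "dz": 0, "twist": 0}, {"dx": 0.0023, "dy": 0.0303, "dz": 0, "twist": 0}, {"dx": 0.0023, "dy": 0.0303, "dz": 0, "twist": 0}])

```text
t: 28.15
eef_pos: [502.0, 196.2, 155.4]
tcp_rot: [-3.141, 0.0, 1.672]
ft_force: [0.2, -0.3, -3.4]
opening: 0.146
```

carry_out(moves=[{"dx": 0, "dy": 0, "dz": 0.003, "twist": 0}, {"dx": 0, "dy": 0, "dz": 0.006, "twist": 0}, {"dx": 0, "dy": 0, "dz": 0.009, "twist": 0}, {"dx": 0, "dy": 0, "dz": 0.009, "twist": 0}, {"dx": 0, "dy": 0, "dz": 0.009, "twist": 0}])

```text
t: 28.65
eef_pos: [501.3, 196.3, 146.7]
tcp_rot: [-3.142, 0.0, 1.672]
ft_force: [-0.7, 0.2, -2.5]
opening: 0.142
```

Run:
```python
from h import *
np.set_printoptions(precision=2,suppress=True)
s=state();print(s["t"],s["eef_pos"],s["tcp_rot"],s["opening"],s["ft_force"],s["moment"])
p,d,c=shot("wrist","w7");P=cloud(c,d,True)
vv,uu=np.mgrid[:420,:560];z0=s["eef_pos"][2]-8
m=(P[...,2]>z0-5)&(P[...,2]<z0+6)&(vv<45)&(uu>250)&(uu<305)&~red(p)
ys,xs=np.nonzero(m);e=cv2.minEnclosingCircle(np.c_[xs,ys].astype(np.float32));print("ring",e,onplane(c,e[0],z0,True))
cv2.imwrite("pics/w7c.png",cv2.cvtColor(cv2.resize(p[0:90,230:330],None,fx=6,fy=6,interpolation=2),cv2.COLOR_RGB2BGR))
```

```text
28.65 [501.35 196.29 146.67] [-3.14  0.    1.67] 0.14218713089226248 [-0.67  0.19 -2.49] [ 0.   -0.12 -0.  ]
ring ((276.6141052246094, 16.89194679260254), 18.643178939819336) [[487.02 329.67 138.67]]
```

View pics/w7c.png

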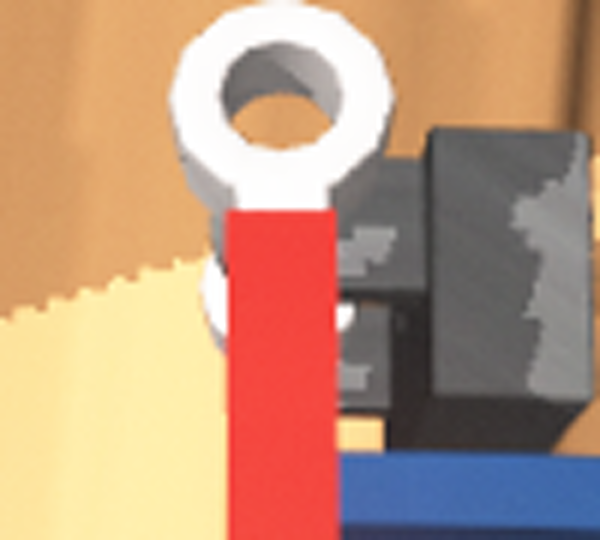

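carry_out(moves=[{"dx": 0, "dy": 0, "dz": 0.002, "twist": 0}, {"dx": 0, "dy": 0, "dz": 0.004, "twist": 0}, {"dx": 0, "dy": 0, "dz": 0.006, "twist": 0}, {"dx": 0, "dy": 0, "dz": 0.008, "twist": 0}, {"dx": 0, "dy": 0, "dz": 0.008, "twist": 0}])

```text
t: 29.2
eef_pos: [501.3, 196.2, 138.4]
tcp_rot: [-3.141, 0.0, 1.672]
ft_force: [-0.2, -0.0, -3.8]
opening: 0.145
```

carry_out(moves=[{"dx": 0, "dy": 0, "dz": 0.0015, "twist": 0}, {"dx": 0, "dy": 0, "dz": 0.003, "twist": 0}, {"dx": 0, "dy": 0, "dz": 0.0045, "twist": 0}, {"dx": 0, "dy": 0, "dz": 0.006, "twist": 0}, {"dx": 0, "dy": 0, "dz": 0.006, "twist": 0}])

```text
t: 29.7
eef_pos: [501.3, 196.3, 132.5]
tcp_rot: [-3.141, 0.0, 1.672]
ft_force: [0.2, -0.0, -2.9]
opening: 0.147
```

carry_out(moves=[{"dx": 0, "dy": 0, "dz": 0.002, "twist": 0}, {"dx": 0, "dy": 0, "dz": 0.004, "twist": 0}, {"dx": 0, "dy": 0, "dz": 0.006, "twist": 0}, {"dx": 0, "dy": 0, "dz": 0.0075, "twist": 0}, {"dx": 0, "dy": 0, "dz": 0.0075, "twist": 0}])

```text
t: 30.2
eef_pos: [501.3, 196.2, 124.9]
tcp_rot: [-3.141, 0.0, 1.672]
ft_force: [-0.1, -0.0, -2.4]
opening: 0.146
```

carry_out(moves=[{"dx": 0, "dy": 0, "dz": 0.001, "twist": 0}, {"dx": 0, "dy": 0, "dz": 0.002, "twist": 0}, {"dx": 0, "dy": 0, "dz": 0.003, "twist": 0}, {"dx": 0, "dy": 0, "dz": 0.004, "twist": 0}, {"dx": 0, "dy": 0, "dz": 0.004, "twist": 0}])

```text
t: 30.7
eef_pos: [501.5, 196.2, 121.4]
tcp_rot: [3.141, 0.0, 1.672]
ft_force: [-0.9, -3.0, 1.1]
opening: 0.145
```

Run:
```python
from h import *
np.set_printoptions(precision=2,suppress=True)
s=state();print(s["t"],s["eef_pos"],s["ft_force"],s["moment"])
```

```text
30.7 [501.51 196.17 121.43] [-0.93 -3.    1.1 ] [-0.1   0.03  0.09]
```

carry_out(moves=[{"dx": 0, "dy": 0, "dz": 0.0005, "twist": 0}, {"dx": 0, "dy": 0, "dz": 0.001, "twist": 0}, {"dx": 0, "dy": 0, "dz": 0.001, "twist": 0}, {"dx": 0, "dy": 0, "dz": 0.001, "twist": 0}, {"dx": 0, "dy": 0, "dz": 0.001, "twist": 0}])

```text
t: 31.2
eef_pos: [501.7, 195.9, 120.9]
tcp_rot: [3.141, 0.001, 1.672]
ft_force: [-0.8, -5.7, 7.4]
opening: 0.145
```

carry_out(moves=[{"dx": 0, "dy": 0, "dz": 0, "twist": 0}, {"dx": 0, "dy": 0, "dz": 0, "twist": 0}, {"dx": 0, "dy": 0, "dz": 0, "twist": 0}, {"dx": 0, "dy": 0, "dz": 0, "twist": 0}, {"dx": 0, "dy": 0, "dz": 0, "twist": 0}], grip=0.04)

```text
t: 31.7
eef_pos: [501.4, 196.4, 120.2]
tcp_rot: [-3.142, 0.0, 1.672]
ft_force: [-0.1, -0.9, 0.5]
opening: 0.414
```

Run:
```python
from h import *
np.set_printoptions(precision=2,suppress=True)
s=state();print(s["t"],s["eef_pos"],s["ft_force"],s["moment"])
p,d,c=shot("wrist","w8");P=cloud(c,d,True)
cv2.imwrite("pics/w8c.png",cv2.cvtColor(p,cv2.COLOR_RGB2BGR))
vv,uu=np.mgrid[:420,:560]
X,Y,Z=P[...,0],P[...,1],P[...,2]
r=red(p)&(Y>150)&(Y<335)&(X<520)
m=r&(Z>105)&(Z<125)
q=P[m].astype(np.float32);l=cv2.fitLine(q[:,:2],cv2.DIST_HUBER,0,.01,.01).ravel();print("leaf",m.sum(),np.degrees(np.arctan2(l[1],l[0])),l[2:],np.median(q[:,2]))
for a in range(200,340,20):
    k=m&(Y>a)&(Y<a+20)
    if k.sum()>10: print(a,np.median(P[k],0))
m=(vv<45)&(uu>250)&(uu<305)&(Z>105)&~red(p)
ys,xs=np.nonzero(m);e=cv2.minEnclosingCircle(np.c_[xs,ys].astype(np.float32));print("ring",e,np.median(P[m],0))
```

```text
31.7 [501.38 196.36 120.15] [-0.15 -0.95  0.53] [-0.04 -0.16 -0.02]
leaf 2865 -84.03113 [493.1  272.06] 113.003075
220 [496.84 233.5  111.5 ]
240 [495.29 250.41 112.15]
260 [493.13 270.08 112.92]
280 [491.17 289.87 113.66]
300 [489.29 307.99 114.37]
ring ((276.5, 24.5), 21.691110610961914) [487.17 327.12 113.74]
```

View pics/w8c.png

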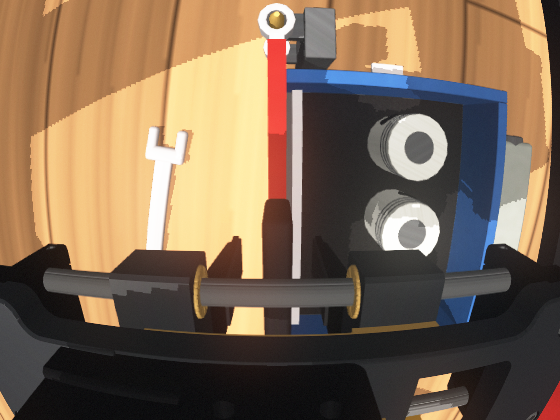

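carry_out(moves=[{"dx": 0, "dy": 0, "dz": -0.02, "twist": 0}, {"dx": 0, "dy": 0, "dz": -0.05, "twist": 0}, {"dx": 0, "dy": 0, "dz": -0.08, "twist": 0}, {"dx": 0, "dy": 0, "dz": -0.11, "twist": 0}, {"dx": 0, "dy": 0, "dz": -0.11, "twist": 0}])

```text
t: 32.25
eef_pos: [502.7, 196.7, 233.8]
tcp_rot: [3.135, -0.001, 1.672]
ft_force: [0.3, 0.8, -0.3]
opening: 0.42
```

carry_out(moves=[{"dx": -0.03, "dy": 0.013, "dz": 0, "twist": 0}, {"dx": -0.07, "dy": 0.03, "dz": 0, "twist": 0}, {"dx": -0.11, "dy": 0.047, "dz": 0, "twist": 0}, {"dx": -0.15, "dy": 0.064, "dz": 0, "twist": 0}, {"dx": -0.19, "dy": 0.08, "dz": 0, "twist": 0}], grip=0.08)

```text
t: 32.75
eef_pos: [600.6, 13.7, 229.4]
tcp_rot: [-3.141, -0.0, 1.672]
ft_force: [-0.2, -0.3, 0.2]
opening: 0.784
```

carry_out(moves=[{"dx": -0.04, "dy": 0.017, "dz": 0.02, "twist": 0}, {"dx": -0.08, "dy": 0.034, "dz": 0.04, "twist": 0}, {"dx": -0.1156, "dy": 0.0486, "dz": 0.06, "twist": 0}, {"dx": -0.1156, "dy": 0.0486, "dz": 0.06, "twist": 0}, {"dx": -0.1156, "dy": 0.0486, "dz": 0.06, "twist": 0}])

```text
t: 33.25
eef_pos: [659.7, -95.2, 168.7]
tcp_rot: [-3.139, -0.001, 1.67]
ft_force: [-0.6, 0.1, 0.7]
opening: 0.842
```

Run:
```python
from h import *
np.set_printoptions(precision=2,suppress=True)
s=state();print(s["t"],s["eef_pos"],s["tcp_rot"],s["joints"],s["opening"])
p,d,c=shot("top");P=cloud(c,d);p2,d2,c2=shot("scene")
vv,uu=np.mgrid[:420,:560];X,Y,Z=P[...,0],P[...,1],P[...,2]
m=red(p)&(Z>90)&(Z<125)&(X>470)&(X<540)&(Y>50)&(Y<340)
q=P[m].astype(np.float32);l=cv2.fitLine(q[:,:2],cv2.DIST_HUBER,0,.01,.01).ravel();print("leaf",m.sum(),np.degrees(np.arctan2(l[1],l[0])),q.min(0),q.max(0))
a=cv2.resize(p[140:280,180:370],(570,420),interpolation=2);b=cv2.resize(p2[200:330,250:420],(210,160),interpolation=2)
b=cv2.resize(p2[190:330,240:430],(570,420),interpolation=2)
cv2.imwrite("pics/t3.png",cv2.cvtColor(cv2.resize(np.hstack([a,b]),(800,295),interpolation=3),cv2.COLOR_RGB2BGR))
```

```text
33.25 [659.69 -95.25 168.68] [-3.14 -0.    1.67] [-0.24  0.6   1.5   0.    1.05 -0.34] 0.8423483453496756
leaf 137 -83.62956 [490.01  69.56  90.57] [522.13 312.35 121.69]
```

View pics/t3.png

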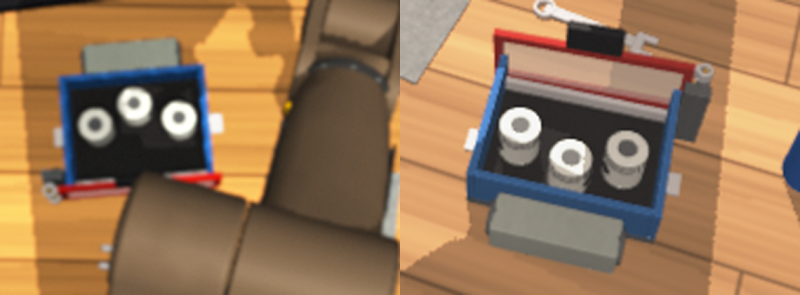

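carry_out(moves=[{"dx": 0, "dy": 0, "dz": 0.03, "twist": 0}, {"dx": 0, "dy": 0, "dz": 0.06, "twist": 0}, {"dx": 0, "dy": 0, "dz": 0.085, "twist": 0}, {"dx": 0, "dy": 0, "dz": 0.096, "twist": 0}, {"dx": 0, "dy": 0, "dz": 0.096, "twist": 0}], grip=0.07)

```text
t: 33.85
eef_pos: [659.7, -93.7, 73.8]
tcp_rot: [-3.14, -0.0, 1.673]
ft_force: [0.3, -0.0, 0.4]
opening: 0.735
```

carry_out(moves=[{"dx": 0, "dy": 0, "dz": 0, "twist": 0}, {"dx": 0, "dy": 0, "dz": 0, "twist": 0}, {"dx": 0, "dy": 0, "dz": 0, "twist": 0}, {"dx": 0, "dy": 0, "dz": 0, "twist": 0}, {"dx": 0, "dy": 0, "dz": 0, "twist": 0}], grip=0.03)

```text
t: 34.35
eef_pos: [659.5, -94.9, 74.6]
tcp_rot: [-3.14, -0.0, 1.672]
ft_force: [-4.8, -1.4, 1.7]
opening: 0.456
```

carry_out(moves=[{"dx": 0, "dy": 0, "dz": 0, "twist": 0}, {"dx": 0, "dy": 0, "dz": 0, "twist": 5}, {"dx": 0, "dy": 0, "dz": 0, "twist": 11}, {"dx": 0, "dy": 0, "dz": 0, "twist": 17}, {"dx": 0, "dy": 0, "dz": 0, "twist": 23}])

```text
t: 34.85
eef_pos: [659.7, -95.0, 74.4]
tcp_rot: [-3.141, 0.0, 1.266]
ft_force: [-4.2, -0.7, 2.2]
opening: 0.458
```

carry_out(moves=[{"dx": 0, "dy": 0, "dz": 0, "twist": 6}, {"dx": 0, "dy": 0, "dz": 0, "twist": 12}, {"dx": 0, "dy": 0, "dz": 0, "twist": 18}, {"dx": 0, "dy": 0, "dz": 0, "twist": 24}, {"dx": 0, "dy": 0, "dz": 0, "twist": 30}])

```text
t: 35.35
eef_pos: [659.9, -95.1, 74.5]
tcp_rot: [3.142, 0.001, 0.743]
ft_force: [-3.7, -2.5, 2.1]
opening: 0.457
```

carry_out(moves=[{"dx": 0, "dy": 0, "dz": 0, "twist": 6}, {"dx": 0, "dy": 0, "dz": 0, "twist": 12}, {"dx": 0, "dy": 0, "dz": 0, "twist": 17}, {"dx": 0, "dy": 0, "dz": 0, "twist": 20}, {"dx": 0, "dy": 0, "dz": 0, "twist": 20}])

```text
t: 35.85
eef_pos: [659.9, -95.3, 74.5]
tcp_rot: [3.141, 0.001, 0.398]
ft_force: [-4.7, -3.1, 2.0]
opening: 0.459
```

Run:
```python
from h import *
s=state();print(s["t"],s["eef_pos"],s["tcp_rot"],s["opening"],s["ft_force"],s["moment"])
```

```text
35.85 [659.92774785 -95.27832273  74.46592948] [3.14096502e+00 7.00333871e-04 3.97838258e-01] 0.4593320503268568 [-4.70512558 -3.06285633  1.98678199] [-0.76192338  0.72257936  0.46714948]
```

carry_out(moves=[{"dx": 0, "dy": 0, "dz": 0, "twist": 2}, {"dx": 0, "dy": 0, "dz": 0, "twist": 2}, {"dx": 0, "dy": 0, "dz": 0, "twist": 2}])

```text
t: 36.15
eef_pos: [660.3, -95.1, 74.5]
tcp_rot: [3.141, -0.0, 0.365]
ft_force: [-2.1, -3.6, 2.2]
opening: 0.455
```

carry_out(moves=[{"dx": 0, "dy": 0, "dz": 0, "twist": 0}, {"dx": 0, "dy": 0, "dz": 0, "twist": 0}, {"dx": 0, "dy": 0, "dz": 0, "twist": 0}, {"dx": 0, "dy": 0, "dz": 0, "twist": 0}, {"dx": 0, "dy": 0, "dz": 0, "twist": 0}], grip=0.075)

```text
t: 36.65
eef_pos: [660.2, -94.7, 74.2]
tcp_rot: [-3.141, -0.0, 0.363]
ft_force: [-0.0, 0.4, -0.2]
opening: 0.776
```

carry_out(moves=[{"dx": 0, "dy": 0, "dz": -0.03, "twist": 0}, {"dx": 0, "dy": 0, "dz": -0.07, "twist": 0}, {"dx": 0, "dy": 0, "dz": -0.11, "twist": 0}, {"dx": 0, "dy": 0, "dz": -0.15, "twist": 0}, {"dx": 0, "dy": 0, "dz": -0.15, "twist": 0}])

```text
t: 37.15
eef_pos: [662.0, -95.1, 230.2]
tcp_rot: [3.136, -0.008, 0.363]
ft_force: [0.1, 0.2, -0.0]
opening: 0.787
```

carry_out(moves=[{"dx": -0.04, "dy": 0.0, "dz": 0, "twist": 0}, {"dx": -0.08, "dy": 0, "dz": 0, "twist": 0}, {"dx": -0.12, "dy": 0, "dz": 0, "twist": 0}, {"dx": -0.12, "dy": 0, "dz": 0, "twist": 0}, {"dx": -0.12, "dy": 0, "dz": 0, "twist": 0}])

```text
t: 37.65
eef_pos: [547.8, -137.7, 224.4]
tcp_rot: [3.141, -0.0, 0.362]
ft_force: [0.6, 0.4, 0.4]
opening: 0.787
```

Run:
```python
from h import *
np.set_printoptions(precision=2,suppress=True)
s=state();print(s["t"],s["eef_pos"],s["ft_force"])
p,d,c=shot("wrist","w9");P=cloud(c,d,True)
k,ss,ce=min(comps(red(p),300),key=lambda a:np.hypot(*(np.nanmedian(P[a[0]],0)[:2]-[660,-94])))
print("head",ce,np.nanmedian(P[k],0))
u,v=map(int,ce);a=cv2.resize(p[max(0,v-75):v+75,max(0,u-90):u+90],(480,400),interpolation=2)
p2,d2,c2=shot("scene");b=cv2.resize(p2[190:330,240:430],(320,236),interpolation=2);b=np.vstack([b,np.zeros((164,320,3),np.uint8)])
P2=cloud(c2,d2);
th=np.radians(5.85);R=np.array([[np.cos(th),np.sin(th)],[-np.sin(th),np.cos(th)]])
q=(P2[...,:2]-[603.9,204.3])@R.T
m=(abs(q[...,0])<72)&(abs(q[...,1])<100)&(P2[...,2]>58)&(P2[...,2]<75)
for k,ss,ce in comps(m,60): print("piston bay xy",np.nanmedian(q[k],0),np.nanmedian(P2[k],0)[2],ss[4])
cv2.imwrite("pics/w9c.png",cv2.cvtColor(np.hstack([a,b]),cv2.COLOR_RGB2BGR))
```

```text
37.65 [ 547.79 -137.7   224.38] [0.64 0.38 0.39]
head [277.28  76.31] [656.47 -96.07  99.77]
piston bay xy [  4.46 -67.04] 67.79454550398322 284
piston bay xy [ 5.66 63.33] 67.61520770801388 306
piston bay xy [33.69  0.79] 67.88111858705093 308
```

View pics/w9c.png

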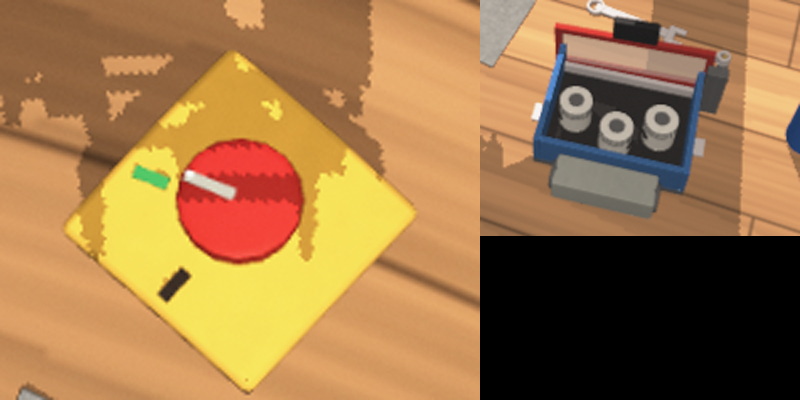

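White line points at the green mark, the head top is at about 100 mm (up), the leaf is shut and all pistons stand in the bay. Handing in.

```bash
python3 -c "
from cell import *
print(job_done(), state()['t'])"
```

```text
the job is handed in; nothing more can be done
the job is handed in; nothing more can be done
```

The shaker is ready to run and the job is handed in, at about 38 s of the 210 s allowed; handing in gave no verdict.

**What I did, in order:**
1. Pressed the red stop down to its bottom (measured 92 mm, force rising to 23 N) with the bay empty, then let it spring back.
2. Stood the three pistons that were present upright in the bay.
3. Lifted the leaf out of the rack, brought it in from the front and lowered it onto both pins. It came down already in the shut position, so I did not have to swing it.
4. Turned the stop's head clockwise about 1.27 rad, until it reached its end.

**Last checks:**
- **Stop:** the white line points at the green mark and the head's top is at about 100 mm, so it is up.
- **Pistons:** all three are upright, at bay x/y of about (4, -67), (6, 63) and (34, 1) mm. The middle one was knocked about 30 mm towards the back wall after I placed it. It is still within limits, so I left it.
- **Leaf:** the upper pin's tip shows through its knuckle, and the leaf is within about 0.5 degrees of the bay's angle. It sags about 2 degrees. I did not see the lower knuckle seated; I judged it from the height reached and the contact force.
- **Robot and other items:** the gripper is open and clear of everything. I did not measure the oil bottle, wrench or tin again at the end; the arm was never near them.

The cameras disagreed by about 3 mm on where the leaf stood in the rack. I used the wrist camera's reading, and the grasp and fit worked.

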